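# Find the grip of a one-way knob and index the sample changer with it

### The job

Take the one-way hand knob lying on the left of the sample changer, stand it upright with its square foot fully home in the socket of the carousel, and let go of it. Then take it by its black knob and try it both ways to feel which way it spins loose (turn it loose by a good part of a turn) and which way it grips; turning only the knob, work the carousel round the way it grips until the carousel's finger lines up with the fixed post. Leave the unit standing in the socket, and leave the right-hand unit and the other things where they are.

Things in the scene. Friction and masses are not known exactly. Their poses are not given: they have to be found in the camera images.
- unit_a_mid (a point): centre of the case of the first of two one-way hand knobs, alike outside, 93 mm long, 0.2 kg. Along the axis: steel square foot, aluminium case, black round knob. They start lying on a flat of the case (axis 20 mm above the bench), knob pointing roughly right (-y), one left (+y) and one right of the changer; which is where varies. x runs along the axis from foot to knob, y and z square to the flats.
- unit_b_mid (a point): centre of the case of the second of two one-way hand knobs, alike outside, 93 mm long, 0.2 kg. Along the axis: steel square foot, aluminium case, black round knob. They start lying on a flat of the case (axis 20 mm above the bench), knob pointing roughly right (-y), one left (+y) and one right of the changer; which is where varies. x runs along the axis from foot to knob, y and z square to the flats.
- unit_a_foot (a point): shoulder of the first unit, where the case ends and the 30 x 30 mm square foot, 14 mm long (tapering to 24 mm over its last 6 mm), begins: 22 mm from the centre of the case; same axes. It comes to socket when the unit is fully home.
- unit_b_foot (a point): the same point of the second unit.
- unit_a_knob (a joint): knob of the first unit, 28 mm across, 32 mm long, 3 mm beyond the case. Angle to the case in rad, 0 at first, anticlockwise (seen from the knob end) positive, endless. A hidden ratchet lets it spin loose one way (clicking, up to 0.02 N m); the other way it has up to 0.52 rad of slack, then grips and carries the case along. Which way is unmarked, and opposite in the two units: feel it by turning.
- unit_b_knob (a joint): knob of the second unit, 28 mm across, 32 mm long, 3 mm beyond the case. Angle to the case in rad, 0 at first, anticlockwise (seen from the knob end) positive, endless. A hidden ratchet lets it spin loose one way (clicking, up to 0.02 N m); the other way it has up to 0.52 rad of slack, then grips and carries the case along. Which way is unmarked, and opposite in the two units: feel it by turning.
- unit_a_case: aluminium case of the first unit (40 x 40 x 44 mm), the part to carry it by; not to be used for turning the carousel. Axes as unit_a_mid; the origin is the point of its underside below the case's centre as it lies.
- unit_b_case: aluminium case of the second unit, likewise.
- socket (a point): centre of the mouth of the square socket on top of the carousel, 42 mm above the bench; z up, x and y square to the socket's walls and turning with the carousel, the finger pointing to -x. The hole is 33 x 33 mm and 15 mm deep, in a 56 x 56 mm block; any of the four turns of the foot fits.
- carousel (a joint): angle of the carousel on its base in rad: 0 (and every 2 pi) with the finger at the post, positive anticlockwise from above; starts about half a turn away (2.74 to 3.54). It turns without end, stiffly (about 0.07 N m), and stays where it is left.
- turntable: the grey carousel disc, 136 mm across, its top 24 mm above the bench (white vial caps on it up to 29 mm), with the socket block and the finger; origin on the turning axis. Not to be pushed directly.
- finger_tip (a point): tip of the steel finger on the carousel's rim, 90 mm from the axis, 21 mm above the bench; the finger is 8 mm wide.
- post_mark (a point): the point 90 mm from the axis in front of the fixed steel post (10 mm wide, 28 mm high) on the robot's side of the white base, where the finger tip must come. The base is 204 x 176 x 12 mm.
- slide_case_mid (a point): bystander: centre of a blue slide box, 33 x 86 x 31 mm.
- bung_mid (a point): bystander: centre of a rubber bung, 35 mm across, 28 mm high.
- dish_mid (a point): bystander: centre of a closed petri dish, 90 mm across, 15 mm high.

How it is judged:
By the outcome, as a careful person would: the job done as asked, in the order asked, and still so for the second after the job is handed in, with the robot touching nothing.
It also fails if it takes over 62 s, if anything falls off the work surface, if the arm or the gripper's body presses on something with over 40 N, if the wrist force passes 120 N, or if a joint passes its speed limit or range.

### The arm

A 6-joint arm with a two-finger parallel gripper is mounted at the origin on a cart in front of the work surface, level with it; the furniture and walls round the work are solid. World frame = base frame: x ahead of the robot, y to its left, z up, the work surface at z = 0. Lengths are in m, angles in rad, forces in N, time in s.
With the tool pointing down it reaches from about 0.375 to 0.9 m from the base axis. Payload 3.1 kg.
Tool frame: the origin (TCP) lies on the centre line of the jaws, within the pads' length; the fingertips stand 8 mm ahead of it and the grasp point (between the pads) lies 11 mm behind it; z points along the fingers, y is the line along which they close (so a half turn about z gives the same grasp; the last joint's range is limited). The gripper opens to 85 mm and grips with 20 to 120 N. Pads are 22 mm wide; open, the fingers measure 114 mm over their backs; the gripper's body (76 mm by 85 mm) begins 54 mm behind the grasp point. The pads swing forward as they close: fully open they stand 13 mm farther back than shut.
Start: joints at [-1.494, 0.527, 1.433, -0, 1.181, -0.178], TCP at [0.158, -0.605, 0.239] pointing down, gripper open.
Joint ranges: [-3.08, 3.08], [-0.75, 2.2], [0.22, 2.44], [-1.43, 4.57], [0, 2.65], [-2.85, 2.85]. Speed limits (rad/s): [2.79, 2.79, 3.14, 3.14, 3.14, 3.14].

### API

Orientations are given as a unit quaternion [x, y, z, w].
In Python, from station import * gives the robot as it stands.
- The arm moves only by the tool play_rows, never from a script. Its argument "rows" is a list of rows, each a list of 3 entries, a list of its own where there are three numbers: the turn, a rotation vector about the tool's x, y, z in degrees, then the shift along the tool's x, y, z in mm, then the closure, from 0 (fully open) to 1 (shut). In form: [[[ax, ay, az], [dx, dy, dz], jaw], ...]. A call has 1 to 12 rows; each row shifts and turns the commanded pose from where the row before left it, along the tool's axes as they then stand; what a row does not reach is not made up. A row lasts 1/12 s, in which the tool goes at most 41.7 mm and 7.16 degrees, less where a joint would pass 70% of its speed; a pose out of reach is approached as far as the arm can. A call with a gripper value outside its range is refused whole. The fingers move at their own pace and stop on an object; "grip_force" is the grip in N (left out, the last holds). Time passes only in rows, so rows that do not move let the fingers close. It gives the time, the measured TCP pose, the force, the opening and the grip force at its end, in the units of the state.
- sense(): the state, without advancing time (a new reading comes with each control period).
- snapshot(name): name is "side" or "top" or "wrist"; returns (picture, depth): 400x640x3 uint8, red, green, blue; 400x640 float32, m along the optical axis (not along the pixel's ray), 0 where there is no reading.
- get_calibration(name): a dict with "vfov" (degrees; the focal length in pixels is half the picture's height over the tangent of half this angle, whatever the lens; pixels are square), "cx", "cy" (the principal point, pixels), "k1" (the pictures are not rectified: a ray, as slopes to the right and down, at radius r is drawn at 1 + k1 r^2 times it, then the intrinsics apply), "xyz" and "attitude" of the camera in the world. Camera axes: x right, y down, z forward; pixel columns grow to the right and rows downward; lengths in m; the calibration is good to about 2 mm. A picture is of the moment at which its call begins: read the wrist's pose just before it. get_calibration takes no time and is no camera call; for the wrist camera it gives the pose at the moment of the call.
- sign_off(): hands the job in; it is judged then, once.
The state is a dict: "t": time; "q": joint angles; "qd": joint speeds; "tau": joint torques, N m; "tcp_pos": TCP position; "tool_rot": TCP orientation; "force": force on the tool from outside, world axes, zero at the start; "ft_torque": the same for the moment, N m; "finger_gap": opening from 0.0 (shut) to 1.0 (fully open); "gripper_force": force on a finger pad.
Only numpy, scipy, OpenCV 4.12 (cv2) and the standard library are available. Lean on these libraries where they do the work, as an engineer would, in place of code of your own. Each camera call takes 0.05 s, during which the arm holds its last target. There are 200 camera calls.

## Working session

There is one attempt and no reset: what is moved stays moved. The work goes in short steps, Python scripts to look and compute and a tool call to move; the robot and the scene stay as the last step left them, time stands still between calls to the robot, and variables do not carry over. Pictures are saved under pics/ and viewed, at most 12 in all, crops included, and the job is handed in when it is done.

Besides the shell and the picture viewer there is one more tool, called after ">>>" by a JSON object that holds its "method" and its "body". play_rows: Moves the arm, as the interface text tells. Its arguments: {"type":"object","properties":{"rows":{"type":"array","items":{"type":"array"}},"grip_force":{"type":"number"}},"required":["rows"]}

```bash
ls; mkdir -p pics; python3 - <<'E'
from station import *
import cv2,numpy as np
s=sense();print(s)
for n in("top","side"):
    p,d=snapshot(n);np.save(f"pics/{n}_d.npy",d);cv2.imwrite(f"pics/{n}0.png",p[:,:,::-1]);print(n,get_calibration(n))
E
```

```text
pics
{'t': 0.0, 'q': array([-1.49354785e+00,  5.28490454e-01,  1.43392093e+00, -8.38712266e-06,
        1.18138996e+00, -1.78496742e-01]), 'qd': array([-0.00091782, -0.00106326,  0.00163402, -0.0013695 ,  0.00033498,
       -0.00019325]), 'tau': array([ 4.50157177e-04, -4.42348516e+01, -1.78023988e+01, -1.03098841e-04,
        8.56720872e-03, -3.06549293e-07]), 'tcp_pos': array([ 0.15807684, -0.60394782,  0.23831275]), 'tool_rot': array([ 9.91834624e-01,  1.27525918e-01,  5.20097260e-05, -1.10312595e-03]), 'force': array([-0.10719084,  0.72292611, -0.29730726]), 'ft_torque': array([-0.01231779, -0.02678126, -0.02829018]), 'gripper_force': 0.0, 'finger_gap': 0.9993443106883653}
top {'vfov': 54.50838879865168, 'cx': 317.63764905334136, 'cy': 198.67615740135773, 'k1': -0.02539366769714336, 'xyz': array([ 0.37202518, -0.00710273,  1.40502678]), 'attitude': array([ 0.70829185, -0.7040878 ,  0.03566521, -0.036208  ])}
side {'vfov': 46.563382523785776, 'cx': 320.15413120582747, 'cy': 194.3746162003066, 'k1': -0.01758708025356104, 'xyz': array([ 0.47013519, -1.1943178 ,  0.51975604]), 'attitude': array([ 0.81963302, -0.0170584 ,  0.00822891, -0.57257576])}
```

View pics/top0.png

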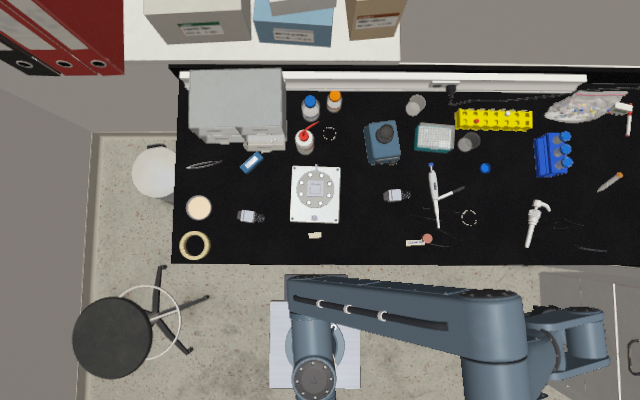

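The top view shows the left unit at about px (250,216) with its knob to the right, the changer at (316,194) with its socket at about (315,188), and the finger pointing away from the robot at (317,168). The right unit is at (396,196). I'll make helpers and rough positions.

```bash
cat > h.py <<'E'
from station import *
import cv2,numpy as np
from scipy.spatial.transform import Rotation as R
def cam(n):
    c=get_calibration(n);f=200/np.tan(np.radians(c['vfov']/2))
    return c,np.array([[f,0,c['cx']],[0,f,c['cy']],[0,0,1]]),np.array([c['k1'],0,0,0,0.])
def px2w(cal,uv,z):
    c,K,D=cal
    n=cv2.undistortPoints(np.float64(uv).reshape(-1,1,2),K,D).reshape(-1,2)
    r=R.from_quat(c['attitude']).apply(np.c_[n,np.ones(len(n))])
    o=c['xyz'];z=np.broadcast_to(z,len(n))
    return o+r*((z-o[2])/r[:,2])[:,None]
def w2px(cal,P):
    c,K,D=cal
    q=R.from_quat(c['attitude']).inv().apply(np.atleast_2d(P)-c['xyz'])
    return cv2.projectPoints(q,np.zeros(3),np.zeros(3),K,D)[0].reshape(-1,2)
def cloud(cal,d):
    c,K,D=cal
    v,u=np.mgrid[:400,:640];uv=np.stack([u,v],-1).reshape(-1,1,2).astype(float)
    n=cv2.undistortPoints(uv,K,D).reshape(-1,2)
    p=np.c_[n,np.ones(len(n))]*d.reshape(-1,1)
    return (R.from_quat(c['attitude']).apply(p)+c['xyz']).reshape(400,640,3)
def shot(n,name):
    cal=cam(n);p,d=snapshot(n);cv2.imwrite(f"pics/{name}.png",p[:,:,::-1]);np.save(f"pics/{name}.npy",d)
    import pickle;pickle.dump(cal,open(f"pics/{name}.pkl","wb"));return cal,p,d
def load(name):
    import pickle
    return pickle.load(open(f"pics/{name}.pkl","rb")),cv2.imread(f"pics/{name}.png")[:,:,::-1],np.load(f"pics/{name}.npy")
def st():
    s=sense();r=R.from_quat(s['tool_rot']);print('t',round(s['t'],2),'tcp',(s['tcp_pos']*1e3).round(1),'z',r.as_matrix()[:,2].round(4),'y',r.as_matrix()[:,1].round(4),'q6',s['q'].round(3),'gap',round(s['finger_gap'],3),'F',s['force'].round(1),'T',s['ft_torque'].round(2));return s
E
python3 - <<'E'
from h import *
cal=cam("top")
print(px2w(cal,[[250,216],[240,215],[262,216],[315,188],[317,168],[314,218],[396,196]],[.02,.02,.02,.042,.021,.028,.02]).round(4))
P=cloud(cal,np.load("pics/top_d.npy"))
m=(P[...,2]>.01)&(P[...,2]<.06)&(P[...,0]>.3)&(P[...,0]<.6)&(P[...,1]>-.35)&(P[...,1]<.35)
n,l,s,c=cv2.connectedComponentsWithStats(m.astype(np.uint8))
for i in range(1,n):
    if s[i,4]>15: print(s[i],c[i].round(1),P[l==i].mean(0).round(3),P[l==i].max(0).round(3),P[l==i].min(0).round(3))
p=cv2.imread("pics/top0.png")[140:260,170:440];cv2.imwrite("pics/top0c.png",cv2.resize(p,None,fx=2.9,fy=2.9,interpolation=3))
print(get_calibration("wrist"))
E
```

```text
[[ 0.4497  0.2357  0.02  ]
 [ 0.453   0.2716  0.02  ]
 [ 0.45    0.1927  0.02  ]
 [ 0.549   0.0039  0.042 ]
 [ 0.6246 -0.0026  0.021 ]
 [ 0.4436  0.0069  0.028 ]
 [ 0.5247 -0.287   0.02  ]]
[ 290  175   50   48 1972] [314.6 197.2] [0.518 0.005 0.021] [0.6   0.094 0.051] [ 0.43  -0.083  0.01 ]
[383 189  28  13 269] [396.2 194.6] [ 0.528 -0.285  0.035] [ 0.548 -0.242  0.047] [ 0.507 -0.335  0.01 ]
[237 210  27  12 260] [249.6 216. ] [0.449 0.234 0.036] [0.47 0.28 0.05] [0.431 0.187 0.015]
{'vfov': 63.911534381010355, 'cx': 319.7874724969004, 'cy': 201.65693102142876, 'k1': -0.037504997963677775, 'xyz': array([ 0.22423507, -0.58602495,  0.37309085]), 'attitude': array([ 0.78396294, -0.60576988, -0.08292677,  0.10755511])}
```

View pics/top0c.png

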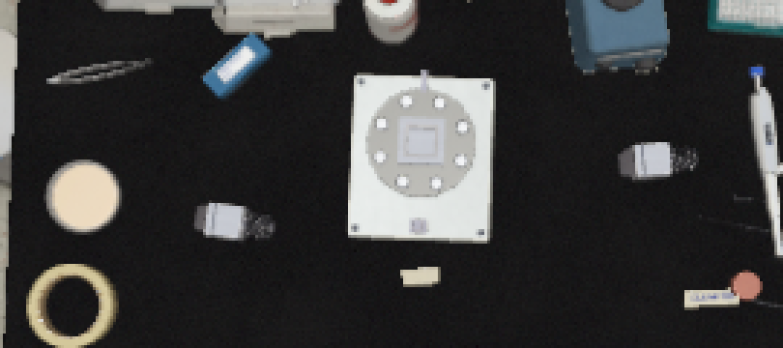

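The crop confirms it: left-unit foot at (205,217), knob at (262,226), finger at the far side at (424,78), post at (418,226). So the foot points +y. I'll move over the left unit for a wrist view.

>>> {"method": "play_rows", "body": {"rows": [[[0,0,0],[33,-24,0],0],[[0,0,0],[33,-24,0],0],[[0,0,0],[33,-24,0],0],[[0,0,0],[33,-24,0],0],[[0,0,0],[33,-24,0],0],[[0,0,0],[33,-24,0],0],[[0,0,0],[33,-24,0],0],[[0,0,0],[33,-24,0],0],[[0,0,0],[33,-24,0],0],[[0,0,0],[33,-24,0],0],[[0,0,0],[33,-24,0],0],[[0,0,0],[33,-24,0],0]]}}

```text
t: 1.1
tcp_pos: [0.4691, -0.2239, 0.2391]
tool_rot: [0.992, 0.128, -0.0, -0.0]
force: [-0.2, -0.8, -0.1]
finger_gap: 1.001
gripper_force: 0.0
```

```bash
cat >> h.py <<'E'
def plan(tp,tR,n,jaw,p=None,Rc=None):
    """rows from the (measured) pose to target pose tp [mm], tR (Rotation)"""
    s=sense();p=s['tcp_pos']*1e3 if p is None else np.array(p);Rc=R.from_quat(s['tool_rot']) if Rc is None else Rc
    w=(Rc.inv()*tR).as_rotvec();dp=(np.array(tp)-p)/n;rows=[]
    for i in range(n):
        Ri=Rc*R.from_rotvec(w*(i+1)/n)
        rows.append([np.degrees(w/n).round(1).tolist(),Ri.inv().apply(dp).round().tolist(),jaw])
    print('ang/row',np.degrees(np.linalg.norm(w))/n,'mm/row',np.linalg.norm(dp));print(str(rows).replace(' ','').replace('.0,',',').replace('.0]',']'))
def rot(y,z):
    y=np.array(y,float);z=np.array(z,float);z/=np.linalg.norm(z);y-=z*(y@z);y/=np.linalg.norm(y)
    return R.from_matrix(np.c_[np.cross(y,z),y,z])
E
python3 - <<'E'
from h import *
st()
plan([450,215,240],rot([.987,-.16,0],[0,0,-1]),12,0)
E
```

```text
t 1.1 tcp [ 469.1 -223.9  239.1] z [-5.e-04  3.e-04 -1.e+00] y [ 2.530e-01 -9.675e-01 -4.000e-04] q6 [-0.66   0.387  1.694 -0.     1.061  0.655] gap 1.001 F [-0.2 -0.8 -0.1] T [-0.02 -0.04 -0.  ]
ang/row 5.511643967745722 mm/row 36.607076650690175
[[[-0,0,-5.5],[11,-35,-0],0],[[-0,0,-5.5],[14,-34,-0],0],[[-0,0,-5.5],[18,-32,-0],0],[[-0,0,-5.5],[21,-30,-0],0],[[-0,0,-5.5],[23,-28,-0],0],[[-0,0,-5.5],[26,-26,-0],0],[[-0,0,-5.5],[28,-23,-0],0],[[-0,0,-5.5],[30,-20,-0],0],[[-0,0,-5.5],[32,-17,-0],0],[[-0,0,-5.5],[34,-14,-0],0],[[-0,0,-5.5],[35,-11,-0],0],[[-0,0,-5.5],[36,-7,-0],0]]
```

>>> {"method": "play_rows", "body": {"rows": [[[0,0,-5.5],[11,-35,0],0],[[0,0,-5.5],[14,-34,0],0],[[0,0,-5.5],[18,-32,0],0],[[0,0,-5.5],[21,-30,0],0],[[0,0,-5.5],[23,-28,0],0],[[0,0,-5.5],[26,-26,0],0],[[0,0,-5.5],[28,-23,0],0],[[0,0,-5.5],[30,-20,0],0],[[0,0,-5.5],[32,-17,0],0],[[0,0,-5.5],[34,-14,0],0],[[0,0,-5.5],[35,-11,0],0],[[0,0,-5.5],[36,-7,0],0]]}}

```text
t: 2.1
tcp_pos: [0.4918, 0.2138, 0.239]
tool_rot: [0.761, 0.649, -0.0, -0.0]
force: [0.4, -0.2, -0.1]
finger_gap: 1.003
gripper_force: 0.0
```

```bash
python3 - <<'E'
from h import *
st()
cal,p,d=shot("wrist","w1")
print(cal[0]['xyz'],R.from_quat(cal[0]['attitude']).as_matrix()[:,2].round(3),w2px(cal,[[.45,.235,.02],[.55,.004,.042]]).round())
E
```

```text
t 2.1 tcp [491.8 213.8 239. ] z [-9.e-04 -2.e-04 -1.e+00] y [ 9.875e-01 -1.575e-01 -8.000e-04] q6 [ 0.202  0.409  1.655 -0.     1.079  0.36 ] gap 1.003 F [ 0.4 -0.2 -0.1] T [-0.05 -0.03  0.04]
[0.5028148  0.28218265 0.37363644] [-0.043 -0.268 -0.962] [[280. 163.]
 [393. 337.]]
```

View pics/w1.png

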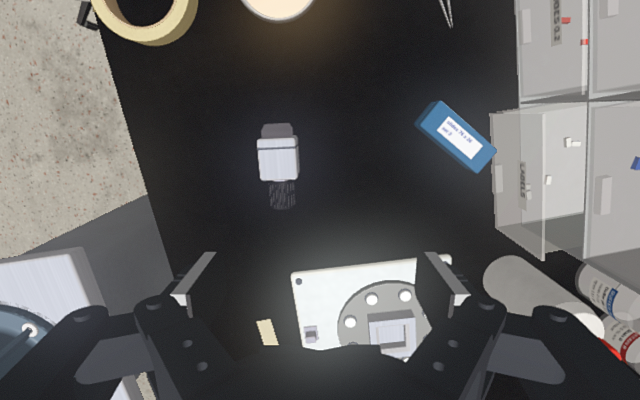

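In the wrist view the left unit's case is at about (278,158), its foot at (276,130), and its knob at (282,195). The changer is at the bottom with its socket at about (390,335). Next I'll get the unit pose from depth.

```bash
sed -i 's/w\*(i+1)\/n/w*i\/n/' h.py; python3 - <<'E'
from h import *
cal,p,d=load("w1")
P=cloud(cal,d)
print('bench',np.median(P[60:110,250:300].reshape(-1,3),0).round(4))
roi=np.zeros((400,640),bool);roi[110:225,240:320]=1
m=roi&(P[...,2]>.006)
hull=P[m];print(m.sum(),hull.min(0).round(3),hull.max(0).round(3))
top=roi&(P[...,2]>.036)&(P[...,2]<.046)&(p.mean(2)>110)
T=P[top];r=cv2.minAreaRect((T[:,:2]*1e3).astype(np.float32));print('top',top.sum(),T.mean(0).round(4),r)
# axis from PCA of all
q=hull[:,:2]-hull[:,:2].mean(0);u=np.linalg.svd(q,full_matrices=False)[2][0];print('axis',u,hull[:,:2].mean(0).round(4))
cp=(hull[:,:2]@u);print('extent',np.percentile(cp,[.5,99.5]))
c,K,D=cal
ctr=np.array([*np.array(r[0])/1e3,.04]);print(w2px(cal,ctr))
for z in(.03,.01):
  pass
# socket rough
sm=np.zeros((400,640),bool);sm[300:360,350:425]=1
B=P[sm&(P[...,2]>.038)&(P[...,2]<.05)];print('block',len(B),B.mean(0).round(4))
cv2.imwrite("pics/w1c.png",cv2.resize(p[100:230,220:340,::-1],None,fx=4.5,fy=4.5,interpolation=3))
E
```

```text
bench [ 0.4581  0.3185 -0.    ]
2892 [0.429 0.184 0.006] [0.503 0.282 0.374]
top 1578 [0.451  0.2426 0.0398] ((450.7618103027344, 244.204345703125), (49.348121643066406, 40.12763214111328), 82.88736724853516)
axis [-0.15839796 -0.98737535] [0.4517 0.2367]
extent [-0.35826503 -0.25423852]
[[276.22195663 156.88041816]]
block 1033 [0.5521 0.0076 0.0418]
```

View pics/w1c.png

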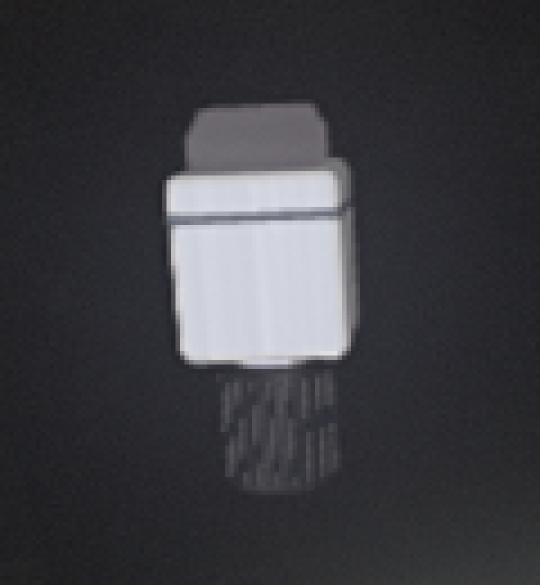

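The crop shows the case-top corners at about full px (257,140), (297,137), (260,180) and (298,179), foot up, knob down.

```bash
python3 - <<'E'
from h import *
cal,p,d=load("w1")
W=px2w(cal,[[257.1,139.6],[297.3,137.3],[260.4,180.4],[297.8,178.9]],.04)*1e3
print(W.round(1),W.mean(0).round(1),np.linalg.norm(W[0]-W[1]),np.linalg.norm(W[0]-W[2]),np.linalg.norm(W[1]-W[3]))
a=(W[2]+W[3]-W[0]-W[1]);a/=np.linalg.norm(a);b=W[1]-W[0]+W[3]-W[2];b/=np.linalg.norm(b);print('axis',a,'side',b)
# knob ends in crop and foot ends
K=px2w(cal,np.array([[257,105],[280,490]])/4.5+[220,100],[.035,.02])*1e3;print(K.round(1))
E
```

```text
[[434.8 264.8  40. ]
 [476.  260.5  40. ]
 [429.3 222.3  40. ]
 [468.9 217.6  40. ]] [452.2 241.3  40. ] 41.45832422399487 42.83369606104561 43.46651308803876
axis [-0.14611779 -0.9892672   0.        ] side [ 0.99379046 -0.11126776  0.        ]
[[457.6 277.5  35. ]
 [442.8 181.9  20. ]]
```

>>> {"method": "play_rows", "body": {"rows": [[[0,0,0],[-37,14,0],0],[[0,0,0],[-37,14,0],0],[[0,0,0],[-37,14,0],0],[[0,0,0],[-37,14,0],0],[[0,0,0],[-37,14,0],0],[[0,0,0],[-37,14,0],0],[[0,0,0],[0,0,0],0]]}}

```text
t: 2.73
tcp_pos: [0.5416, -0.0278, 0.2393]
tool_rot: [0.765, 0.645, -0.0, 0.002]
force: [0.8, 0.6, -0.8]
finger_gap: 1.004
gripper_force: 0.0
```

```bash
python3 - <<'E'
from h import *
st()
cal,p,d=shot("wrist","w2")
P=cloud(cal,d)
m=(P[...,2]>.038)&(P[...,2]<.048)&(abs(P[...,0]-.55)<.05)&(abs(P[...,1])<.06)
m=cv2.morphologyEx(m.astype(np.uint8),cv2.MORPH_OPEN,np.ones((3,3)))>0
r=cv2.minAreaRect((P[m][:,:2]*1e3).astype(np.float32));print('block',m.sum(),r)
v,u=np.where(m);print(u.min(),u.max(),v.min(),v.max())
c=p[max(0,v.min()-70):v.max()+75,max(0,u.min()-90):u.max()+90];print(max(0,v.min()-70),max(0,u.min()-90),c.shape)
cv2.imwrite("pics/w2c.png",cv2.resize(c[:,:,::-1],None,fx=2.5,fy=2.5,interpolation=3))
E
```

```text
t 2.73 tcp [541.6 -27.8 239.3] z [ 0.0029 -0.0038 -1.    ] y [ 0.9856 -0.169   0.0035] q6 [-0.256  0.415  1.643 -0.003  1.08  -0.084] gap 1.004 F [ 0.8  0.6 -0.8] T [ 0.05  0.   -0.01]
block 1908 ((548.9712524414062, 2.3002681732177734), (56.25469970703125, 56.128684997558594), 87.84518432617188)
291 350 119 179
49 201 (205, 239, 3)
```

View pics/w2c.png

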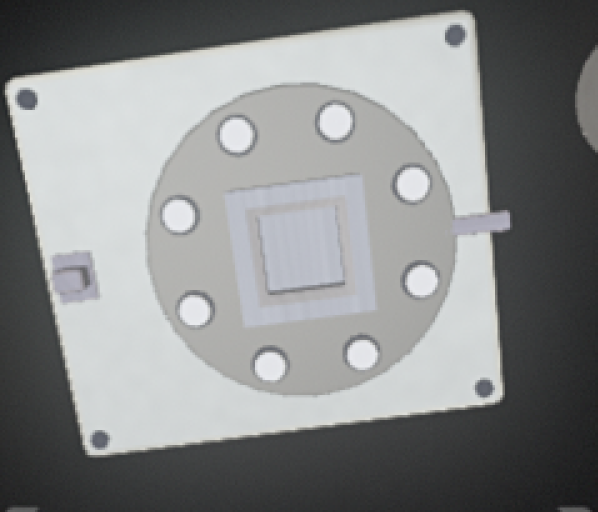

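The crop shows block corners at crop px (225,190), (361,175), (377,310), (244,326), finger tip at (510,220), and post at about (80,277). The depth rectangle is 56.2 x 56.1 mm, as specified.

```bash
python3 - <<'E'
from h import *
cal,p,d=load("w2")
f=lambda q,z:px2w(cal,np.array(q)/2.5+[201,49],z)*1e3
B=f([[225,190],[361,175],[377,310],[244,326]],.042);print(B.round(1),B.mean(0).round(1))
for i in range(4):
    e=B[(i+1)%4]-B[i];print(np.linalg.norm(e).round(1),np.degrees(np.arctan2(e[1],e[0])).round(1))
T=f([[510,220]],.024)[0];c=np.array([549,2.3]);print('finger',T,np.linalg.norm(T[:2]-c),np.degrees(np.arctan2(*(T[:2]-c)[::-1])))
M=f([[82,277]],.028)[0];print('post',M,np.linalg.norm(M[:2]-c),np.degrees(np.arctan2(*(M[:2]-c)[::-1])))
C=f([[27,99],[455,35],[484,388],[100,440]],.012);print(C.round(1),C.mean(0).round(1))
# pick pose
a=np.array([-.145,-.99,0]);a/=np.linalg.norm(a);th=np.radians(30)
z=np.array([0,0,-1])*np.cos(th)-a*np.sin(th);Rp=rot([-a[1],a[0],0],z)
g=np.array([451.5,242,26.]);tcp=g+11*z;pre=tcp-90*z
print('tcp',tcp,'pre',pre,'z',z);plan(pre,Rp,9,0)
E
```

```text
[[523.2  31.6  42. ]
 [578.2  28.1  42. ]
 [576.6 -27.5  42. ]
 [520.3 -24.7  42. ]] [549.6   1.9  42. ]
55.1 -3.6
55.7 -91.6
56.4 177.2
56.4 87.0
finger [640.19530363  -1.97966023  24.        ] 91.29566745115181 -2.6868346487825563
post [453.78328511   5.81355     28.        ] 95.28151882003915 177.88671254728618
[[444.1  83.1  12. ]
 [628.2  77.2  12. ]
 [623.3 -79.3  12. ]
 [438.8 -73.6  12. ]] [533.6   1.8  12. ]
tcp [452.29705178 247.44193977  16.47372056] pre [445.775719   202.91697802  94.4160069 ] z [ 0.07245925  0.4947218  -0.8660254 ]
ang/row 3.340463531712086 mm/row 31.740452551523855
[[[0,3.3,-0.1],[23,-15,16],0],[[0,3.3,-0.1],[22,-15,17],0],[[0,3.3,-0.1],[21,-14,19],0],[[0,3.3,-0.1],[20,-14,20],0],[[0,3.3,-0.1],[19,-14,21],0],[[0,3.3,-0.1],[18,-14,22],0],[[0,3.3,-0.1],[16,-14,23],0],[[0,3.3,-0.1],[15,-14,24],0],[[0,3.3,-0.1],[14,-14,25],0]]
```

>>> {"method": "play_rows", "body": {"rows": [[[0,3.3,-0.1],[23,-15,16],0],[[0,3.3,-0.1],[22,-15,17],0],[[0,3.3,-0.1],[21,-14,19],0],[[0,3.3,-0.1],[20,-14,20],0],[[0,3.3,-0.1],[19,-14,21],0],[[0,3.3,-0.1],[18,-14,22],0],[[0,3.3,-0.1],[16,-14,23],0],[[0,3.3,-0.1],[15,-14,24],0],[[0,3.3,-0.1],[14,-14,25],0],[[0,0,0],[0,0,0],0]]}}

```text
t: 3.62
tcp_pos: [0.4392, 0.2086, 0.0915]
tool_rot: [0.732, 0.631, 0.192, -0.171]
force: [-0.5, -1.2, -0.6]
finger_gap: 1.0
gripper_force: 0.0
```

```bash
python3 - <<'E'
from h import *
st()
a=np.array([-.145,-.99,0]);a/=np.linalg.norm(a);th=np.radians(30)
z=np.array([0,0,-1])*np.cos(th)-a*np.sin(th);Rp=rot([-a[1],a[0],0],z)
g=np.array([451.5,242,26.]);tcp=g+11*z
plan(tcp,Rp,4,0)
E
```

```text
t 3.62 tcp [439.2 208.6  91.5] z [ 0.0648  0.4933 -0.8675] y [ 0.9895 -0.1446 -0.0083] q6 [-0.108  0.641  2.071  0.956  0.654 -0.801] gap 1.0 F [-0.5 -1.2 -0.6] T [-0.24  0.06  0.05]
ang/row 0.12640969146124023 mm/row 21.37859940626384
[[[-0.1,0,-0.1],[-1,2,21],0],[[-0.1,0,-0.1],[-1,2,21],0],[[-0.1,0,-0.1],[-1,2,21],0],[[-0.1,0,-0.1],[-1,2,21],0]]
```

>>> {"method": "play_rows", "body": {"rows": [[[-0.5,0,-0.3],[-5,9,10],0],[[0,0,0],[0,0,25],0],[[0,0,0],[0,0,25],0],[[0,0,0],[0,0,25],0],[[0,0,0],[0,0,0],0],[[0,0,0],[0,0,0],0]]}}

```text
t: 4.12
tcp_pos: [0.4605, 0.2418, 0.0175]
tool_rot: [0.731, 0.633, 0.198, -0.163]
force: [0.6, -0.1, 0.5]
finger_gap: 1.002
gripper_force: 0.0
```

```bash
python3 - <<'E'
from h import *
st();cal,p,d=shot("wrist","w3")
cv2.imwrite("pics/w3v.png",p[:,:,::-1])
E
```

```text
t 4.12 tcp [460.5 241.8  17.5] z [ 0.083   0.4883 -0.8687] y [ 0.9893 -0.1456  0.0126] q6 [-0.023  0.818  2.028  1.21   0.551 -1.013] gap 1.002 F [ 0.6 -0.1  0.5] T [-0.24  0.11 -0.01]
```

View pics/w3v.png

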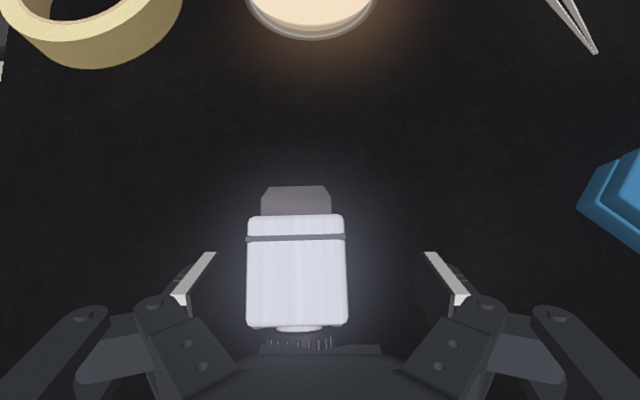

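The image shows the unit centred at column 297 against a jaw centre of 320, so the gripper is about 9 mm off along its closing axis. I'll correct that and then close.

>>> {"method": "play_rows", "body": {"rows": [[[0.8,0,0],[3,-9,2],0],[[0,0,0],[0,0,0],0],[[0,0,0],[0,0,0],0]]}}

```text
t: 4.42
tcp_pos: [0.4524, 0.2459, 0.0186]
tool_rot: [0.73, 0.634, 0.195, -0.167]
force: [-0.1, -0.2, 0.1]
finger_gap: 1.002
gripper_force: 0.0
```

```bash
python3 -c "
from h import *
st()"
```

```text
t 4.42 tcp [452.4 245.9  18.6] z [ 0.0722  0.4903 -0.8686] y [ 0.9901 -0.1405  0.003 ] q6 [-0.015  0.815  2.038  1.211  0.553 -1.011] gap 1.002 F [-0.1 -0.2  0.1] T [-0.25  0.02 -0.05]
```

Good. Closing with moderate force.

>>> {"method": "play_rows", "body": {"rows": [[[0,0,0],[0,0,0],1],[[0,0,0],[0,0,0],1],[[0,0,0],[0,0,0],1],[[0,0,0],[0,0,0],1],[[0,0,0],[0,0,0],1],[[0,0,0],[0,0,0],1],[[0,0,0],[0,0,0],1],[[0,0,0],[0,0,0],1]], "grip_force": 60}}

```text
t: 5.08
tcp_pos: [0.4526, 0.246, 0.0178]
tool_rot: [0.73, 0.634, 0.194, -0.167]
force: [0.8, -1.8, 5.2]
finger_gap: 0.462
gripper_force: 60.9
```

```bash
cat > place.py <<'E'
from h import *
# unit in tool frame, assumed from pick: axis a (foot->knob), grasp geometry measured at pick
def place(zsh,yaw,apick,tp,Rp,mid,xy=(549.2,2.1)):
    """tool pose so that the unit stands, shoulder at height zsh, case flats at yaw(deg)"""
    at=Rp.inv().apply(apick);ct=Rp.inv().apply(np.array(mid)-tp)
    side=Rp.inv().apply(np.cross([0,0,1],apick))
    # target: axis->+Z ; 'side' (tool y) -> horizontal
    yw=np.array([-np.sin(np.radians(yaw)),np.cos(np.radians(yaw)),0])
    A=np.c_[at,Rp.inv().apply([0,0,1.]),np.cross(at,Rp.inv().apply([0,0,1.]))]
    # pick up-direction goes to -h (towards robot)
    h=np.array([np.cos(np.radians(yaw)),np.sin(np.radians(yaw)),0])
    B=np.c_[[0,0,1.],-h,np.cross([0,0,1.],-h)]
    Rt=R.from_matrix(B@np.linalg.inv(A))
    m=np.array([*xy,zsh+22.]);return m-Rt.apply(ct),Rt
E
python3 - <<'E'
from place import *
s=st();Rp=R.from_quat(s['tool_rot']);a=np.array([-.145,-.99,0]);a/=np.linalg.norm(a)
tp=s['tcp_pos']*1e3;mid=np.array([451.5,242,20.])
import pickle;pickle.dump((a,tp,s['tool_rot'],mid),open('pick.pkl','wb'))
t,Rt=place(42,-2.7,a,tp,Rp,mid);print(t,Rt.as_matrix().round(3))
print('total',np.degrees(np.linalg.norm((Rp.inv()*Rt).as_rotvec())))
E
```

```text
t 5.08 tcp [452.6 246.   17.8] z [ 0.0717  0.4906 -0.8684] y [ 0.99   -0.1408  0.0022] q6 [-0.015  0.817  2.037  1.212  0.553 -1.011] gap 0.462 F [ 0.8 -1.8  5.2] T [-0.16  0.12  0.05]
[551.39658271   2.54033469  59.90875184] [[-0.495  0.045  0.867]
 [ 0.019  0.999 -0.041]
 [-0.868 -0.004 -0.496]]
total 123.30352418594511
```

>>> {"method": "play_rows", "body": {"rows": [[[0,0,0],[10,0,-17],1],[[0,0,0],[15,0,-26],1],[[0,0,0],[15,0,-26],1],[[0,0,0],[15,0,-26],1],[[0,0,0],[5,0,-9],1],[[0,0,0],[0,0,0],1]]}}

```text
t: 5.58
tcp_pos: [0.4536, 0.2467, 0.1397]
tool_rot: [0.729, 0.635, 0.196, -0.165]
force: [-0.7, 0.4, -1.8]
finger_gap: 0.467
gripper_force: 61.2
```

```bash
python3 - <<'E'
from place import *
import pickle
s=st();a,tp,q,mid=pickle.load(open('pick.pkl','rb'));a=np.array([-.141,-.99,0.]);a/=np.linalg.norm(a)
t,Rt=place(100,-2.7,a,tp,R.from_quat(q),mid);print(t);plan(t,Rt,24,1)
E
```

```text
t 5.58 tcp [453.6 246.7 139.7] z [ 0.0758  0.4899 -0.8685] y [ 0.9901 -0.1399  0.0076] q6 [-0.013  0.541  2.     0.847  0.714 -0.562] gap 0.467 F [-0.7  0.4 -1.8] T [-0.35  0.11 -0.02]
[551.39734528   2.55650486 117.91093424]
ang/row 5.122997927959987 mm/row 10.996190779942065
[[[-1.1,-2.8,-4.2],[-9,5,-4],1],[[-1.1,-2.8,-4.2],[-9,5,-3],1],[[-1.1,-2.8,-4.2],[-10,4,-3],1],[[-1.1,-2.8,-4.2],[-10,4,-2],1],[[-1.1,-2.8,-4.2],[-10,3,-2],1],[[-1.1,-2.8,-4.2],[-11,2,-1],1],[[-1.1,-2.8,-4.2],[-11,1,-1],1],[[-1.1,-2.8,-4.2],[-11,1,-0],1],[[-1.1,-2.8,-4.2],[-11,-0,1],1],[[-1.1,-2.8,-4.2],[-11,-1,1],1],[[-1.1,-2.8,-4.2],[-11,-2,2],1],[[-1.1,-2.8,-4.2],[-10,-3,2],1],[[-1.1,-2.8,-4.2],[-10,-3,2],1],[[-1.1,-2.8,-4.2],[-10,-4,3],1],[[-1.1,-2.8,-4.2],[-9,-5,3],1],[[-1.1,-2.8,-4.2],[-9,-6,4],1],[[-1.1,-2.8,-4.2],[-8,-6,4],1],[[-1.1,-2.8,-4.2],[-7,-7,4],1],[[-1.1,-2.8,-4.2],[-7,-8,4],1],[[-1.1,-2.8,-4.2],[-6,-8,4],1],[[-1.1,-2.8,-4.2],[-5,-9,4],1],[[-1.1,-2.8,-4.2],[-4,-9,5],1],[[-1.1,-2.8,-4.2],[-3,-9,5],1],[[-1.1,-2.8,-4.2],[-2,-10,4],1]]
```

Before committing, I'll check reach by fitting a small kinematic model to the poses recorded so far.

```bash
cat > kin.py <<'E'
from h import *
from scipy.optimize import least_squares
S=[([158.08,-603.95,238.3],[-1.4935,.5285,1.4339,0,1.1814,-.1785]),([469.1,-223.9,239.1],[-.66,.387,1.694,0,1.061,.655]),([491.8,213.8,239.],[.202,.409,1.655,0,1.079,.36]),
([541.6,-27.8,239.3],[-.256,.415,1.643,-.003,1.08,-.084]),([439.2,208.6,91.5],[-.108,.641,2.071,.956,.654,-.801]),([460.5,241.8,17.5],[-.023,.818,2.028,1.21,.551,-1.013]),
([452.6,246,17.8],[-.015,.817,2.037,1.212,.553,-1.011]),([453.6,246.7,139.7],[-.013,.541,2.,.847,.714,-.562])]
E=lambda s,a:R.from_euler(s,a)
def fk(q,x):
    A=E('z',q[0]);B=A*E('y',q[1]);C=B*E('y',q[2]);F=C*E('z',q[3])*E('y',q[4])*E('z',q[5])*E('z',np.pi/2)
    return A.apply([x[0],x[1],x[2]])+B.apply([x[3],0,x[4]])+C.apply([x[5],0,x[6]])+F.apply([0,0,x[7]]),F
f=lambda x:np.concatenate([fk(q,x)[0]-p for p,q in S]+[1e-3*(x-[0,0,300,0,350,0,350,250])])
sol=least_squares(f,[0,0,300,0,350,0,350,250]);X=sol.x
LO=[-3.08,-.75,.22,-1.43,0,-2.85];HI=[3.08,2.2,2.44,4.57,2.65,2.85]
def ik(p,Rt,q0):
    g=lambda q:np.r_[(fk(q,X)[0]-p)/100,(fk(q,X)[1].inv()*Rt).as_rotvec()]
    r=least_squares(g,np.clip(q0,np.array(LO)+1e-3,np.array(HI)-1e-3),bounds=(LO,HI));return r.x,np.abs(r.fun).max()
E
python3 - <<'E'
from kin import *
from place import *
import pickle
print(X.round(1),np.abs(f(X)).max());s=sense();print((fk(s['q'],X)[1].inv()*R.from_quat(s['tool_rot'])).magnitude())
a,tp,q,mid=pickle.load(open('pick.pkl','rb'));a=np.array([-.141,-.99,0.]);a/=np.linalg.norm(a)
for yaw in(-2.7,87.3,-92.7):
  for zs in(100,42):
    t,Rt=place(zs,yaw,a,tp,R.from_quat(q),mid)
    best=sorted([ik(t,Rt,q0) for q0 in([0,.5,2,.3,.5,-1.5],[0,.5,2,3.14,.5,1.5],[-.3,.6,2,1.5,.7,0],[-.3,.6,2,-1,.7,-1],s['q'],[.3,.6,2,3,.6,-2])],key=lambda b:b[1])[:3]
    for b in best: print(yaw,zs,b[0].round(2),round(b[1],4))
E
```

```text
[2.000e-01 1.109e+02 2.749e+02 1.000e-01 5.875e+02 1.140e+02 3.917e+02
 2.889e+02] 0.2998267010993345
3.653312813680693e-16
-2.7 100 [-0.33  0.95  2.42  2.88  1.26  1.51] 0.0
-2.7 100 [-0.33  0.95  2.42  2.88  1.26  1.51] 0.0
-2.7 100 [-0.19  0.55  2.07  1.17  0.   -2.85] 0.5399
-2.7 42 [-0.33  1.13  2.39  2.89  1.42  1.46] 0.0
-2.7 42 [-0.33  1.13  2.39  2.89  1.42  1.46] 0.0
-2.7 42 [-0.19  0.67  2.04  1.16  0.   -2.84] 0.6236
87.3 100 [-0.62  0.88  1.66  0.83  1.43  2.07] 0.0
87.3 100 [-0.62  0.88  1.66  0.83  1.43  2.07] 0.0
87.3 100 [-0.62  0.88  1.66  0.83  1.43  2.07] 0.0
87.3 42 [-0.62  0.98  1.65  0.84  1.37  2.  ] 0.0
87.3 42 [-0.62  0.98  1.65  0.84  1.37  2.  ] 0.0
87.3 42 [-0.62  0.98  1.65  0.84  1.37  2.  ] 0.0
-92.7 100 [ 0.24  0.89  1.6  -1.04  1.32  0.93] 0.0
-92.7 100 [ 0.24  0.89  1.6  -1.04  1.32  0.93] 0.0
-92.7 100 [ 0.24  0.89  1.6  -1.04  1.32  0.93] 0.0
-92.7 42 [ 0.24  0.99  1.59 -1.06  1.28  1.01] 0.0
-92.7 42 [ 0.24  0.99  1.59 -1.06  1.28  1.01] 0.0
-92.7 42 [ 0.24  0.99  1.59 -1.06  1.28  1.01] 0.0
```

The kinematic fit is within 0.3 mm. The placement with the tool pointing to -y (yaw -92.7) is comfortable, so I'll plan that path and check its joint steps.

```bash
python3 - <<'E'
from kin import *
from place import *
import pickle
s=st();a,tp,q,mid=pickle.load(open('pick.pkl','rb'));a=np.array([-.141,-.99,0.]);a/=np.linalg.norm(a)
t,Rt=place(105,-92.7,a,tp,R.from_quat(q),mid);n=20
p0=s['tcp_pos']*1e3;R0=R.from_quat(s['tool_rot']);w=(R0.inv()*Rt).as_rotvec();qq=s['q'];mx=np.zeros(6)
for i in range(1,n+1):
    qn,e=ik(p0+(t-p0)*i/n,R0*R.from_rotvec(w*i/n),qq);mx=np.maximum(mx,abs(qn-qq)*12);qq=qn
print('max speed',mx.round(2),'err',e,qq.round(2));print(t);plan(t,Rt,n,1)
E
```

```text
t 5.58 tcp [453.6 246.7 139.7] z [ 0.0758  0.4899 -0.8685] y [ 0.9901 -0.1399  0.0076] q6 [-0.013  0.541  2.     0.847  0.714 -0.562] gap 0.467 F [-0.7  0.4 -1.8] T [-0.35  0.11 -0.02]
max speed [0.24 0.44 0.33 1.64 0.56 1.58] err 2.0989043836294737e-11 [ 0.24  0.89  1.6  -1.03  1.32  0.92]
[ 5.49656505e+02 -9.73452801e-02  1.22910934e+02]
ang/row 4.505197659048034 mm/row 13.268362918975608
[[[-0.1,-4.5,-0.3],[-10,6,-5],1],[[-0.1,-4.5,-0.3],[-11,6,-4],1],[[-0.1,-4.5,-0.3],[-11,6,-3],1],[[-0.1,-4.5,-0.3],[-11,6,-2],1],[[-0.1,-4.5,-0.3],[-12,6,-1],1],[[-0.1,-4.5,-0.3],[-12,6,-1],1],[[-0.1,-4.5,-0.3],[-12,6,0],1],[[-0.1,-4.5,-0.3],[-12,6,1],1],[[-0.1,-4.5,-0.3],[-12,6,2],1],[[-0.1,-4.5,-0.3],[-11,6,3],1],[[-0.1,-4.5,-0.3],[-11,6,4],1],[[-0.1,-4.5,-0.3],[-11,6,5],1],[[-0.1,-4.5,-0.3],[-10,6,6],1],[[-0.1,-4.5,-0.3],[-10,6,7],1],[[-0.1,-4.5,-0.3],[-9,6,7],1],[[-0.1,-4.5,-0.3],[-9,6,8],1],[[-0.1,-4.5,-0.3],[-8,6,9],1],[[-0.1,-4.5,-0.3],[-8,5,9],1],[[-0.1,-4.5,-0.3],[-7,5,10],1],[[-0.1,-4.5,-0.3],[-6,5,10],1]]
```

>>> {"method": "play_rows", "body": {"rows": [[[-0.1,-4.5,-0.3],[-10,6,-5],1],[[-0.1,-4.5,-0.3],[-11,6,-4],1],[[-0.1,-4.5,-0.3],[-11,6,-3],1],[[-0.1,-4.5,-0.3],[-11,6,-2],1],[[-0.1,-4.5,-0.3],[-12,6,-1],1],[[-0.1,-4.5,-0.3],[-12,6,-1],1],[[-0.1,-4.5,-0.3],[-12,6,0],1],[[-0.1,-4.5,-0.3],[-12,6,1],1],[[-0.1,-4.5,-0.3],[-12,6,2],1],[[-0.1,-4.5,-0.3],[-11,6,3],1]]}}

```text
t: 6.42
tcp_pos: [0.4973, 0.123, 0.1283]
tool_rot: [0.733, 0.667, -0.093, 0.099]
force: [-0.5, 0.2, -1.7]
finger_gap: 0.462
gripper_force: 61.0
```

>>> {"method": "play_rows", "body": {"rows": [[[-0.1,-4.5,-0.3],[-11,6,4],1],[[-0.1,-4.5,-0.3],[-11,6,5],1],[[-0.1,-4.5,-0.3],[-10,6,6],1],[[-0.1,-4.5,-0.3],[-10,6,7],1],[[-0.1,-4.5,-0.3],[-9,6,7],1],[[-0.1,-4.5,-0.3],[-9,6,8],1],[[-0.1,-4.5,-0.3],[-8,6,9],1],[[-0.1,-4.5,-0.3],[-8,5,9],1],[[-0.1,-4.5,-0.3],[-7,5,10],1],[[-0.1,-4.5,-0.3],[-6,5,10],1],[[0,0,0],[0,0,0],1],[[0,0,0],[0,0,0],1]]}}

```text
t: 7.42
tcp_pos: [0.5457, 0.0013, 0.1188]
tool_rot: [0.625, 0.598, -0.362, 0.348]
force: [-0.8, -0.6, -2.2]
finger_gap: 0.46
gripper_force: 61.1
```

```bash
python3 - <<'E'
from place import *
import pickle
s=st();a,tp,q,mid=pickle.load(open('pick.pkl','rb'));a=np.array([-.141,-.99,0.]);a/=np.linalg.norm(a)
t,Rt=place(80,-92.7,a,tp,R.from_quat(q),mid);print(t);plan(t,Rt,2,1)
# unit axis & centre implied
R0=R.from_quat(q);Rc=R.from_quat(s['tool_rot']);print('axis',Rc.apply(R0.inv().apply(a)),'mid',s['tcp_pos']*1e3+Rc.apply(R0.inv().apply(mid-tp)))
cal,p,d=shot("wrist","w4");cal,p2,d=shot("side","s4")
c,_,_=cam("side"),0,0
u,v=w2px(c,[.55,0,.09])[0];print(u,v)
i=cv2.resize(p2[int(v)-60:int(v)+60,int(u)-90:int(u)+90,::-1],(720,480),interpolation=3)
cv2.imwrite("pics/s4c.png",i)
E
```

```text
t 7.42 tcp [545.7   1.3 118.8] z [-0.036  -0.8678 -0.4956] y [ 0.9991 -0.0424  0.0015] q6 [ 0.242  0.891  1.609 -1.038  1.317  0.937] gap 0.46 F [-0.8 -0.6 -2.2] T [ 0.71 -0.03  0.07]
[ 5.49656505e+02 -9.73452801e-02  9.79109342e+01]
ang/row 0.08801301868486841 mm/row 10.661732193506756
[[[0.1,0,-0],[9,2,6],1],[[0.1,0,-0],[9,2,6],1]]
axis [-1.72277921e-03  2.42326503e-04  9.99998487e-01] mid [545.18962206   3.49123908 122.89775473]
333.9582462412162 191.2614092646483
```

View pics/w4.png

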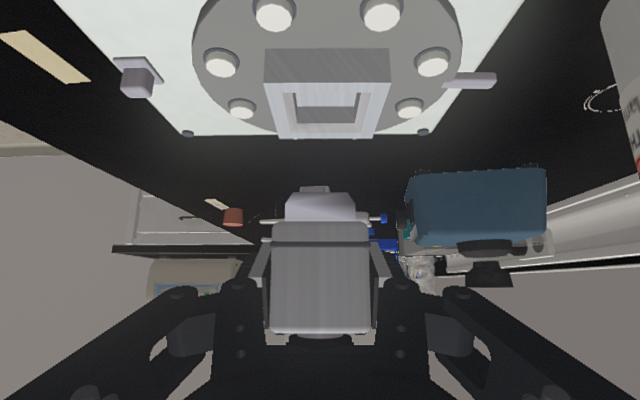

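The wrist view (inverted) shows the unit upright in the jaws with its foot at about (320,205), facing the socket at about (327,100). I'll overlay the predicted edges to check the unit's offset in the jaws.

```bash
python3 - <<'E'
from place import *
cal,p,d=load("w4");P=cloud(cal,d)*1e3
yaw=np.radians(-92.7);h=np.array([np.cos(yaw),np.sin(yaw),0]);e=np.array([-h[1],h[0],0]);m=np.array([545.2,3.5,122.9])
pts=[]
for s1 in(-1,1):
    for hx,z in((20,22),(20,-22),):
        pts.append(m-h*20+e*s1*hx+[0,0,z])
    for sh in(-1,1):pts.append(m+h*sh*12+e*s1*12+[0,0,-36])
    pts.append(m-h*15+e*s1*15+[0,0,-22]);pts.append(m-h*15+e*s1*15+[0,0,-30])
blk=[np.array([549.2,2.1,42])+h*a*r+e*b*r for r in(28,16.5) for a in(-1,1) for b in(-1,1)]
uv=w2px(cal,np.array(pts)/1e3);ub=w2px(cal,np.array(blk)/1e3)
i=cv2.resize(p[20:350,230:410,::-1],None,fx=3,fy=3,interpolation=3)
for q,c in((uv,(0,0,255)),(ub,(0,255,0))):
    for x,y in (q-[230,20]+.5)*3: cv2.circle(i,(int(x),int(y)),3,c,-1)
print(i.shape);cv2.imwrite("pics/w4a.png",i[100:700]);print(uv.round(0).tolist())
# depth check: case face facing camera
f=P[250:325,285:360].reshape(-1,3);print('face med',np.median(f,0))
A=np.c_[f[:,0],f[:,2],np.ones(len(f))];ok=abs(f[:,1]-np.median(f[:,1]))<8;print('plane y=ax+bz+c',np.linalg.lstsq(A[ok],f[ok,1],rcond=None)[0])
E
```

```text
(990, 540, 3)
[[266.0, 331.0], [270.0, 218.0], [292.0, 190.0], [295.0, 203.0], [283.0, 220.0], [284.0, 202.0], [371.0, 331.0], [367.0, 218.0], [346.0, 190.0], [342.0, 203.0], [354.0, 220.0], [353.0, 202.0]]
face med [547.4681862   24.4934959  128.51123906]
plane y=ax+bz+c [-4.43100404e-02  1.22465851e-03  4.85856117e+01]
```

View pics/w4a.png

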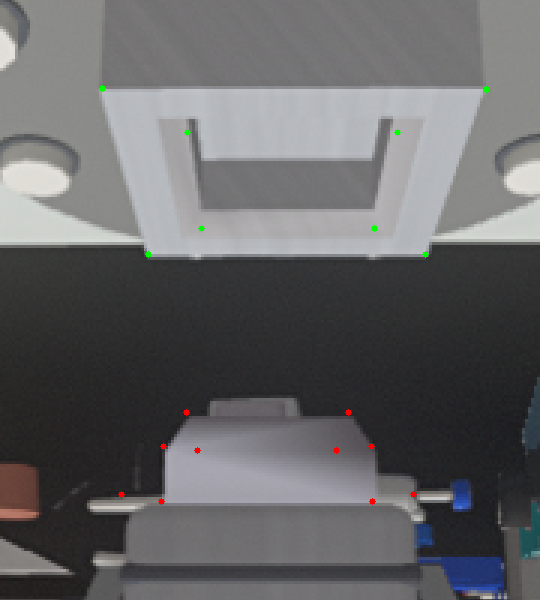

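The socket overlay (green) matches the image within a pixel. The unit sits about 0.6 mm right (+x) of prediction. I'll use block-face depth as a reference for y.

```bash
python3 - <<'E'
from place import *
import pickle
cal,p,d=load("w4");P=cloud(cal,d)*1e3
b=P[56:78,275:380].reshape(-1,3);print('block face',np.median(b,0),'expect y',2.1+28-.047*(np.median(b[:,0])-549.2))
f=P[250:325,285:360].reshape(-1,3);print(np.median(f,0))
sh=P[190:214,295:345].reshape(-1,3);print('foot face (expect mid+15)',np.median(sh,0))
s=sense();a,tp,q,mid=pickle.load(open('pick.pkl','rb'));a=np.array([-.141,-.99,0.]);a/=np.linalg.norm(a)
t,Rt=place(60,-92.7,a,tp,R.from_quat(q),mid,(548.6,1.6));print(t);plan(t,Rt,3,1)
E
```

```text
block face [550.26605569  30.51763362  34.25107401] expect y 30.049895382760255
[547.4681862   24.4934959  128.51123906]
foot face (expect mid+15) [546.03426032  18.71347372  92.9657733 ]
[549.05650486  -0.59734528  77.91093424]
ang/row 0.12370047173297445 mm/row 14.410247252741467
[[[0.1,0,-0.1],[12,1,8],1],[[0.1,0,-0.1],[12,1,8],1],[[0.1,0,-0.1],[12,1,8],1]]
```

>>> {"method": "play_rows", "body": {"rows": [[[0,0,0],[12,1,8],1],[[0,0,0],[12,1,8],1],[[0,0,0],[12,1,8],1],[[0,0,0],[0,0,0],1],[[0,0,0],[0,0,0],1]]}}

```text
t: 7.93
tcp_pos: [0.5495, -0.0024, 0.0774]
tool_rot: [0.624, 0.597, -0.362, 0.35]
force: [0.2, -0.0, -0.8]
finger_gap: 0.459
gripper_force: 61.1
```

```bash
python3 - <<'E'
from place import *
import pickle
s=st();a,tp,q,mid=pickle.load(open('pick.pkl','rb'));a=np.array([-.141,-.99,0.]);a/=np.linalg.norm(a)
Rc=R.from_quat(s['tool_rot'])
t,Rt=place(60,-92.7,a,tp,R.from_quat(q),mid,(548.6,1.6));dp=t-s['tcp_pos']*1e3;print('err world',dp,'tool',Rc.inv().apply(dp),'down in tool',Rc.inv().apply([0,0,-1]),'rot',np.degrees((Rc.inv()*Rt).as_rotvec()))
E
```

```text
t 7.93 tcp [549.5  -2.4  77.4] z [-0.0343 -0.8693 -0.4931] y [ 0.9991 -0.0421  0.0046] q6 [ 0.236  0.963  1.598 -1.061  1.284  0.994] gap 0.459 F [ 0.2 -0.  -0.8] T [ 0.66 -0.03  0.01]
err world [-0.44354175  1.78076272  0.55554562] tool [ 0.38283241 -0.51551391 -1.80669888] down in tool [ 0.86994391 -0.00455553  0.49312965] rot [ 0.27513723  0.17415062 -0.15670983]
```

>>> {"method": "play_rows", "body": {"rows": [[[0.3,0.2,-0.2],[0.4,-0.5,-1.8],1],[[0,0,0],[0,0,0],1],[[0,0,0],[3,0,1.7],1],[[0,0,0],[3,0,1.7],1],[[0,0,0],[3,0,1.7],1],[[0,0,0],[3,0,1.7],1],[[0,0,0],[0,0,0],1]]}}

```text
t: 8.52
tcp_pos: [0.5495, -0.0003, 0.0647]
tool_rot: [0.625, 0.598, -0.362, 0.347]
force: [-0.4, -0.4, -2.7]
finger_gap: 0.459
gripper_force: 61.1
```

```bash
cat > chk.py <<'E'
from place import *
import pickle
s=st();a,tp,q,mid=pickle.load(open('pick.pkl','rb'));a=np.array([-.141,-.99,0.]);a/=np.linalg.norm(a)
Rc=R.from_quat(s['tool_rot'])
t,Rt=place(42,-92.7,a,tp,R.from_quat(q),mid,(548.6,1.6));dp=t-s['tcp_pos']*1e3;print('err world',dp,'tool',Rc.inv().apply(dp),'rot',np.degrees((Rc.inv()*Rt).as_rotvec()))
E
python3 chk.py
```

```text
t 8.52 tcp [ 5.495e+02 -3.000e-01  6.470e+01] z [-0.0383 -0.867  -0.4969] y [ 9.99e-01 -4.46e-02  7.00e-04] q6 [ 0.238  0.984  1.591 -1.057  1.277  1.003] gap 0.459 F [-0.4 -0.4 -2.7] T [ 0.75 -0.    0.05]
err world [-0.43589552 -0.33812985 -4.78390457] tool [ 3.97375119 -0.42386131  2.68695416] rot [ 0.04114091 -0.07350945 -0.03734628]
```

>>> {"method": "play_rows", "body": {"rows": [[[0,0,0],[2,-0.4,1.1],1],[[0,0,0],[2,0,1.1],1],[[0,0,0],[0.5,0,0.3],1],[[0,0,0],[0,0,0],1]]}}

```text
t: 8.85
tcp_pos: [0.5493, -0.0002, 0.0601]
tool_rot: [0.625, 0.598, -0.362, 0.347]
force: [0.6, 0.6, -1.6]
finger_gap: 0.458
gripper_force: 61.1
```

```bash
python3 chk.py
```

```text
t 8.85 tcp [ 5.493e+02 -2.000e-01  6.010e+01] z [-0.038  -0.8671 -0.4967] y [ 0.999  -0.0445  0.0014] q6 [ 0.238  0.992  1.59  -1.059  1.274  1.01 ] gap 0.458 F [ 0.6  0.6 -1.6] T [ 0.71 -0.05 -0.01]
err world [-0.24770485 -0.43322802 -0.19238658] tool [-0.05375309 -0.2284321   0.48061022] rot [ 0.06203925 -0.06190827 -0.06732943]
```

>>> {"method": "play_rows", "body": {"rows": [[[0,0,0],[0.7,0,0.4],1],[[0,0,0],[0.6,0,0.4],1],[[0,0,0],[0,0,0],1]]}}

```text
t: 9.1
tcp_pos: [0.5495, -0.0002, 0.0593]
tool_rot: [0.625, 0.597, -0.362, 0.348]
force: [0.2, 0.4, -0.1]
finger_gap: 0.459
gripper_force: 61.5
```

```bash
python3 chk.py
```

```text
t 9.1 tcp [ 5.495e+02 -2.000e-01  5.930e+01] z [-0.0376 -0.8675 -0.4959] y [ 0.999  -0.0444  0.002 ] q6 [ 0.238  0.993  1.589 -1.06   1.274  1.012] gap 0.459 F [ 0.2  0.4 -0.1] T [0.46 0.01 0.01]
err world [-0.4587838  -0.36258394  0.5976879 ] tool [-0.70953627 -0.441007    0.03537807] rot [ 0.08642129 -0.01010683 -0.09800187]
```

>>> {"method": "play_rows", "body": {"rows": [[[0,0,0],[0.7,0,0.4],1],[[0,0,0],[0.5,0,0.3],1],[[0,0,0],[0,0,0],1],[[0,0,0],[0,0,0],1]]}}

```text
t: 9.43
tcp_pos: [0.5495, -0.0002, 0.0593]
tool_rot: [0.625, 0.597, -0.363, 0.348]
force: [-0.7, 3.8, 5.8]
finger_gap: 0.458
gripper_force: 62.1
```

```bash
python3 chk.py
```

```text
t 9.43 tcp [ 5.495e+02 -2.000e-01  5.930e+01] z [-0.0374 -0.8686 -0.4941] y [ 0.999  -0.0445  0.0026] q6 [ 0.239  0.994  1.589 -1.061  1.275  1.013] gap 0.458 F [-0.7  3.8  5.8] T [-0.07  0.28 -0.17]
err world [-0.47458721 -0.36609553  0.63196719] tool [-0.74159243 -0.45621355  0.02348056] rot [ 0.09938357  0.11094621 -0.12595856]
```

The force step and the stalled height show the foot is home. Releasing and backing off.

>>> {"method": "play_rows", "body": {"rows": [[[0,0,0],[-0.5,0,-0.3],1],[[0,0,0],[0,0,0],0.2],[[0,0,0],[0,0,0],0],[[0,0,0],[0,0,0],0],[[0,0,0],[0,0,0],0],[[0,0,0],[0,0,0],0],[[0,0,0],[0,0,0],0],[[0,0,0],[0,0,-20],0],[[0,0,0],[0,0,-30],0],[[0,0,0],[0,0,-35],0],[[0,0,0],[0,0,-35],0],[[0,0,0],[0,0,0],0]]}}

```text
t: 10.43
tcp_pos: [0.5566, 0.1092, 0.1205]
tool_rot: [0.626, 0.599, -0.357, 0.35]
force: [0.9, 0.5, 0.2]
finger_gap: 0.993
gripper_force: 0.0
```

```bash
python3 - <<'E'
from kin import *
s=st();cal,p,d=shot("wrist","w5");cal2,p2,d2=shot("top","t5")
P=cloud(cal,d)*1e3
print('unit/block proj',w2px(cal,np.array([[549.2,2.1,42],[549.2,2.1,121]])/1e3))
# next: above knob. choose q6 start; both options
for yaw in range(-180,180,15):
    Rt=rot([np.cos(np.radians(yaw)),np.sin(np.radians(yaw)),0],[0,0,-1])
    b,e=ik(np.array([549.2,2.1,101]),Rt,[0,.6,1.6,0,1,0]);
    if e<1e-3: print(yaw,b.round(2))
E
```

```text
t 10.43 tcp [556.6 109.2 120.5] z [-0.0287 -0.8655 -0.5001] y [ 0.9992 -0.039   0.01  ] q6 [ 0.4    0.929  1.447 -0.912  1.462  0.897] gap 0.993 F [0.9 0.5 0.2] T [0.37 0.02 0.05]
unit/block proj [[315.17297854 177.7795817 ]
 [315.8897449  272.86263825]]
-165 [-0.2   0.63  1.74  0.    0.77  2.68]
-150 [-0.2   0.63  1.74  0.    0.77  2.42]
-135 [-0.2   0.63  1.74  0.    0.77  2.16]
-120 [-0.2   0.63  1.74  0.    0.77  1.89]
-105 [-0.2   0.63  1.74 -0.    0.77  1.63]
-90 [-0.2   0.63  1.74  0.    0.77  1.37]
-75 [-0.2   0.63  1.74  0.    0.77  1.11]
-60 [-0.2   0.63  1.74  0.    0.77  0.85]
-45 [-0.2   0.63  1.74 -0.    0.77  0.59]
-30 [-0.2   0.63  1.74 -0.    0.77  0.32]
-15 [-0.2   0.63  1.74 -0.    0.77  0.06]
0 [-0.2   0.63  1.74 -0.    0.77 -0.2 ]
15 [-0.2   0.63  1.74 -0.    0.77 -0.46]
30 [-0.2   0.63  1.74 -0.    0.77 -0.72]
45 [-0.2   0.63  1.74 -0.    0.77 -0.98]
60 [-0.2   0.63  1.74 -0.    0.77 -1.25]
75 [-0.2   0.63  1.74 -0.    0.77 -1.51]
90 [-0.2   0.63  1.74  0.    0.77 -1.77]
105 [-0.2   0.63  1.74  0.    0.77 -2.03]
120 [-0.2   0.63  1.74  0.    0.77 -2.29]
135 [-0.2   0.63  1.74 -0.    0.77 -2.56]
150 [-0.2   0.63  1.74 -0.    0.77 -2.82]
```

View pics/w5.png

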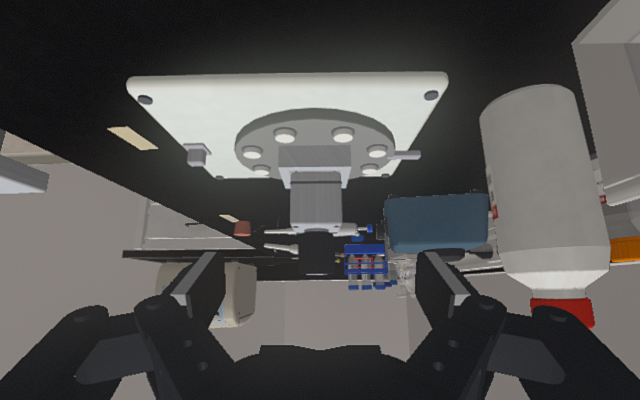

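The unit stands upright in the socket with its case flush on the block (row ~188) and its knob up. Now I'll go above the knob with the tool pointing down.

```bash
python3 - <<'E'
from h import *
plan([549.1,2.2,180],rot([.9994,-.035,0],[0,0,-1]),11,0)
E
```

```text
ang/row 5.468822155323145 mm/row 10.930760759258812
[[[-0,5.5,-0],[-10,-0,5],0],[[-0,5.5,-0],[-10,-0,4],0],[[-0,5.5,-0],[-10,-0,3],0],[[-0,5.5,-0],[-11,-0,2],0],[[-0,5.5,-0],[-11,-0,1],0],[[-0,5.5,-0],[-11,-0,0],0],[[-0,5.5,-0],[-11,-0,-1],0],[[-0,5.5,-0],[-11,-0,-2],0],[[-0,5.5,-0],[-11,-0,-3],0],[[-0,5.5,-0],[-10,-0,-4],0],[[-0,5.5,-0],[-10,-0,-5],0]]
```

>>> {"method": "play_rows", "body": {"rows": [[[0,5.5,0],[-10,0,5],0],[[0,5.5,0],[-10,0,4],0],[[0,5.5,0],[-10,0,3],0],[[0,5.5,0],[-11,0,2],0],[[0,5.5,0],[-11,0,1],0],[[0,5.5,0],[-11,0,0],0],[[0,5.5,0],[-11,0,-1],0],[[0,5.5,0],[-11,0,-2],0],[[0,5.5,0],[-11,0,-3],0],[[0,5.5,0],[-10,0,-4],0],[[0,5.5,0],[-10,0,-5],0],[[0,0,0],[0,0,0],0]]}}

```text
t: 11.53
tcp_pos: [0.5492, -0.004, 0.1833]
tool_rot: [0.726, 0.688, 0.003, -0.001]
force: [1.3, -0.1, 0.7]
finger_gap: 0.997
gripper_force: 0.0
```

```bash
python3 - <<'E'
from h import *
st();plan([549.1,2.2,130],rot([.9994,-.035,0],[0,0,-1]),2,0)
E
```

```text
t 11.53 tcp [549.2  -4.  183.3] z [ 0.0032  0.0059 -1.    ] y [ 0.9986 -0.053   0.0028] q6 [-0.214  0.5    1.683  0.008  0.957 -0.166] gap 0.997 F [ 1.3 -0.1  0.7] T [-0.05  0.01  0.02]
ang/row 0.5513309226448472 mm/row 26.81161286116047
[[[0.1,-0.2,-0.5],[3,-0,27],0],[[0.1,-0.2,-0.5],[3,-0,27],0]]
```

>>> {"method": "play_rows", "body": {"rows": [[[0.2,-0.3,-1],[6,0,20],0],[[0,0,0],[0,0,16],0],[[0,0,0],[0,0,0],0],[[0,0,0],[0,0,0],0]]}}

```text
t: 11.87
tcp_pos: [0.5477, 0.0079, 0.1453]
tool_rot: [0.717, 0.697, -0.002, -0.002]
force: [0.4, -0.2, 0.4]
finger_gap: 1.0
gripper_force: 0.0
```

```bash
python3 - <<'E'
from h import *
st();plan([549.1,2.2,99],rot([.9994,-.035,0],[0,0,-1]),1,0)
cal,p,d=shot("wrist","w6");P=cloud(cal,d)*1e3
m=(P[...,2]>112)&(P[...,2]<125)&(abs(P[...,0]-549)<30)&(abs(P[...,1])<35);print(m.sum(),P[m].mean(0) if m.any() else '')
if m.any(): print(cv2.minEnclosingCircle(P[m][:,:2].astype(np.float32)))
E
```

```text
t 11.87 tcp [547.7   7.9 145.3] z [-0.0068 -0.     -1.    ] y [ 0.9996 -0.0279 -0.0068] q6 [-0.189  0.558  1.71  -0.002  0.88  -0.16 ] gap 1.0 F [ 0.4 -0.2  0.4] T [ 0.04  0.03 -0.03]
ang/row 0.5642381292224883 mm/row 46.638470974083035
[[[-0.4,0,0.4],[-6,2,46],0]]
2164 [549.65660815   5.24933904 120.61216664]
((549.5305786132812, 3.3361599445343018), 15.0118408203125)
```

>>> {"method": "play_rows", "body": {"rows": [[[-0.4,0,0.4],[-5.3,1.8,10],0],[[0,0,0],[0,0,10],0],[[0,0,0],[0,0,0],0],[[0,0,0],[0,0,0],0],[[0,0,0],[0,0,0],0]]}}

```text
t: 12.33
tcp_pos: [0.5514, 0.0028, 0.1272]
tool_rot: [0.719, 0.695, 0.002, 0.002]
force: [-0.1, 0.1, -0.3]
finger_gap: 0.998
gripper_force: 0.0
```

```bash
python3 - <<'E'
from h import *
st();plan([549.3,2.5,99],rot([.9994,-.035,0],[0,0,-1]),1,0)
E
```

```text
t 12.33 tcp [551.4   2.8 127.2] z [ 5.5e-03 -5.0e-04 -1.0e+00] y [ 0.9994 -0.0338  0.0055] q6 [-1.980e-01  5.870e-01  1.722e+00  1.000e-03  8.270e-01 -1.650e-01] gap 0.998 F [-0.1  0.1 -0.3] T [-0.02 -0.01  0.02]
ang/row 0.32289721588638665 mm/row 28.25904438611618
[[[0.3,0,0.1],[-0,-2,28],0]]
```

>>> {"method": "play_rows", "body": {"rows": [[[0.2,0,0],[0,-1.8,10],0],[[0,0,0],[0,0,10],0],[[0,0,0],[0,0,8],0],[[0,0,0],[0,0,0],0],[[0,0,0],[0,0,0],0],[[0,0,0],[0,0,0],0]]}}

```text
t: 12.83
tcp_pos: [0.5495, 0.0026, 0.0986]
tool_rot: [0.719, 0.695, 0.0, 0.001]
force: [-0.4, -0.5, 0.4]
finger_gap: 1.006
gripper_force: 0.0
```

```bash
python3 - <<'E'
from h import *
st();plan([549.3,2.5,99],rot([.9994,-.035,0],[0,0,-1]),1,0)
E
```

```text
t 12.83 tcp [549.5   2.6  98.6] z [ 1.4e-03 -2.0e-04 -1.0e+00] y [ 0.9994 -0.034   0.0014] q6 [-0.199  0.633  1.741  0.     0.767 -0.165] gap 1.006 F [-0.4 -0.5  0.4] T [-0.04  0.05  0.01]
ang/row 0.09907761869920306 mm/row 0.4568778626776437
[[[0.1,0,0.1],[-0,-0,-0],0]]
```

Well aligned. Closing gently on the knob.

>>> {"method": "play_rows", "body": {"rows": [[[0,0,0],[0,0,0],1],[[0,0,0],[0,0,0],1],[[0,0,0],[0,0,0],1],[[0,0,0],[0,0,0],1],[[0,0,0],[0,0,0],1],[[0,0,0],[0,0,0],1],[[0,0,0],[0,0,0],1],[[0,0,0],[0,0,0],1],[[0,0,0],[0,0,0],1]], "grip_force": 35}}

```text
t: 13.58
tcp_pos: [0.5497, 0.0026, 0.0992]
tool_rot: [0.719, 0.695, 0.001, 0.001]
force: [-0.3, 1.1, 5.0]
finger_gap: 0.315
gripper_force: 34.5
```

```bash
python3 - <<'E'
from h import *
st()
E
```

```text
t 13.58 tcp [549.7   2.6  99.2] z [ 2.3e-03 -3.0e-04 -1.0e+00] y [ 0.9994 -0.034   0.0023] q6 [-0.199  0.632  1.741  0.     0.767 -0.165] gap 0.315 F [-0.3  1.1  5. ] T [0.01 0.12 0.05]
```

>>> {"method": "play_rows", "body": {"rows": [[[0,0,-5],[0,0,0],1],[[0,0,-5],[0,0,0],1],[[0,0,-5],[0,0,0],1],[[0,0,-5],[0,0,0],1],[[0,0,-5],[0,0,0],1],[[0,0,-5],[0,0,0],1],[[0,0,-5],[0,0,0],1],[[0,0,-5],[0,0,0],1],[[0,0,-5],[0,0,0],1]]}}

```text
t: 14.33
tcp_pos: [0.5492, 0.0027, 0.0992]
tool_rot: [0.397, 0.918, 0.0, 0.001]
force: [-0.8, 0.1, 5.5]
finger_gap: 0.317
gripper_force: 34.6
```

```bash
cat > fing.py <<'E'
from h import *
import sys
def finger(n,tag):
    """finger angle about the axis (549.2,2.2) from a view: grey finger over white base ring r 72..86"""
    cal,p,d=shot(n,tag);P=cloud(cal,d)*1e3
    c=np.array([549.2,2.2]);best=[]
    for ang in np.arange(-180,180,.5):
        r=np.arange(72,88,2.);a=np.radians(ang)
        X=np.c_[c[0]+r*np.cos(a),c[1]+r*np.sin(a),np.full(len(r),24)]/1e3
        uv=np.round(w2px(cal,X)).astype(int);ok=(uv[:,0]>=0)&(uv[:,0]<640)&(uv[:,1]>=0)&(uv[:,1]<400)
        z=np.where(ok,P[np.clip(uv[:,1],0,399),np.clip(uv[:,0],0,639),2],0)
        best.append((ang,np.mean((abs(z-25)<6))))
    b=np.array(best);m=b[:,1]>.7;return b[m,0]
if __name__=='__main__':
    st();print(finger('top',sys.argv[1]+'t'))
    print(finger('wrist',sys.argv[1]+'w'))
E
python3 fing.py f1
```

```text
t 14.33 tcp [549.2   2.7  99.2] z [ 1.1e-03 -1.0e-04 -1.0e+00] y [7.281e-01 6.855e-01 7.000e-04] q6 [-0.199  0.632  1.741  0.     0.768 -0.954] gap 0.317 F [-0.8  0.1  5.5] T [-0.07  0.31 -0.1 ]
[]
[30.5 31.  31.5 32.  32.5 33.  33.5 34.  34.5 35.  35.5 36. ]
```

The torque reads -0.10 N m and the finger moved from -2.7° to about 33°, so anticlockwise grips. Now turning clockwise to check that it spins loose.

>>> {"method": "play_rows", "body": {"rows": [[[0,0,7],[0,0,0],1],[[0,0,7],[0,0,0],1],[[0,0,7],[0,0,0],1],[[0,0,7],[0,0,0],1],[[0,0,7],[0,0,0],1],[[0,0,7],[0,0,0],1],[[0,0,7],[0,0,0],1],[[0,0,7],[0,0,0],1],[[0,0,7],[0,0,0],1],[[0,0,7],[0,0,0],1],[[0,0,7],[0,0,0],1],[[0,0,7],[0,0,0],1]]}}

```text
t: 15.43
tcp_pos: [0.5495, 0.0027, 0.0992]
tool_rot: [0.911, 0.412, 0.001, 0.001]
force: [-1.1, 0.1, 4.5]
finger_gap: 0.316
gripper_force: 34.6
```

>>> {"method": "play_rows", "body": {"rows": [[[0,0,7],[0,0,0],1],[[0,0,7],[0,0,0],1],[[0,0,7],[0,0,0],1],[[0,0,7],[0,0,0],1],[[0,0,7],[0,0,0],1],[[0,0,7],[0,0,0],1],[[0,0,7],[0,0,0],1],[[0,0,7],[0,0,0],1]]}}

```text
t: 16.1
tcp_pos: [0.5496, 0.0025, 0.0992]
tool_rot: [0.998, -0.063, 0.001, 0.0]
force: [-1.5, -0.5, 4.7]
finger_gap: 0.314
gripper_force: 34.5
```

```bash
python3 fing.py f2
```

```text
t 16.1 tcp [549.6   2.5  99.2] z [ 2.e-03 -6.e-04 -1.e+00] y [-1.266e-01 -9.920e-01  3.000e-04] q6 [-0.199  0.632  1.741 -0.     0.767  1.499] gap 0.314 F [-1.5 -0.5  4.7] T [-0.14  0.16  0.05]
[]
[30.  30.5 31.  31.5 32.  32.5 33.  33.5 34.  34.5 35. ]
```

The finger stayed at about 33° through roughly 140° of clockwise turn, so clockwise is loose. Now working the carousel anticlockwise, short of the post first.

>>> {"method": "play_rows", "body": {"rows": [[[0,0,-7],[0,0,0],1],[[0,0,-7],[0,0,0],1],[[0,0,-7],[0,0,0],1],[[0,0,-7],[0,0,0],1],[[0,0,-7],[0,0,0],1],[[0,0,-7],[0,0,0],1],[[0,0,-7],[0,0,0],1],[[0,0,-7],[0,0,0],1],[[0,0,-7],[0,0,0],1],[[0,0,-7],[0,0,0],1],[[0,0,-7],[0,0,0],1],[[0,0,-7],[0,0,0],1]]}}

```text
t: 17.2
tcp_pos: [0.5493, 0.0022, 0.0992]
tool_rot: [0.779, 0.626, 0.0, 0.001]
force: [-1.5, -2.5, 5.3]
finger_gap: 0.317
gripper_force: 34.7
```

>>> {"method": "play_rows", "body": {"rows": [[[0,0,-7],[0,0,0],1],[[0,0,-7],[0,0,0],1],[[0,0,-7],[0,0,0],1],[[0,0,-7],[0,0,0],1],[[0,0,-6],[0,0,0],1],[[0,0,-6],[0,0,0],1],[[0,0,-5],[0,0,0],1],[[0,0,0],[0,0,0],1],[[0,0,0],[0,0,0],1]]}}

```text
t: 17.95
tcp_pos: [0.5491, 0.0023, 0.0992]
tool_rot: [0.483, 0.876, -0.0, 0.001]
force: [-1.7, -1.6, 6.4]
finger_gap: 0.316
gripper_force: 34.7
```

```bash
python3 fing.py f3
```

```text
t 17.95 tcp [549.1   2.3  99.2] z [ 9.e-04 -8.e-04 -1.e+00] y [8.455e-01 5.340e-01 3.000e-04] q6 [-1.990e-01  6.320e-01  1.741e+00 -1.000e-03  7.680e-01 -7.620e-01] gap 0.316 F [-1.7 -1.6  6.4] T [-0.27  0.37 -0.02]
[]
[137.  137.5 138.  138.5 139.  139.5 140.  140.5 141.  141.5 142. ]
```

>>> {"method": "play_rows", "body": {"rows": [[[0,0,-6],[0,0,0],1],[[0,0,-6],[0,0,0],1],[[0,0,-6],[0,0,0],1],[[0,0,-6],[0,0,0],1],[[0,0,-6],[0,0,0],1],[[0,0,-3],[0,0,0],1],[[0,0,0],[0,0,0],1],[[0,0,0],[0,0,0],1],[[0,0,0],[0,0,0],1]]}}

```text
t: 18.8
tcp_pos: [0.549, 0.0022, 0.0992]
tool_rot: [0.214, 0.977, -0.0, 0.0]
force: [-2.2, -2.1, 6.5]
finger_gap: 0.314
gripper_force: 34.7
```

```bash
python3 fing.py f4; python3 - <<'E'
from h import *
cal,p,d=load("f4w")
uv=w2px(cal,np.array([[459,4,21],[549,2,42]])/1e3);print(uv)
u,v=uv[0].round().astype(int)
a,b=max(0,v-60),max(0,u-80);i=p[a:a+120,b:b+160,::-1];print(a,b,i.shape)
cv2.imwrite("pics/f4c.png",cv2.resize(i,None,fx=4.9,fy=4.9,interpolation=3))
E
```

```text
t 18.8 tcp [549.    2.2  99.2] z [ 6.e-04 -1.e-03 -1.e+00] y [ 4.183e-01  9.083e-01 -6.000e-04] q6 [-1.990e-01  6.320e-01  1.741e+00 -1.000e-03  7.680e-01 -1.338e+00] gap 0.314 F [-2.2 -2.1  6.5] T [-0.37  0.39 -0.04]
[]
[169.  169.5 170.  170.5 171.  171.5 172.  172.5 173.  173.5 174.  174.5]
[[261.95179338  88.99978369]
 [318.7521195  223.87167012]]
29 182 (120, 160, 3)
```

View pics/f4c.png

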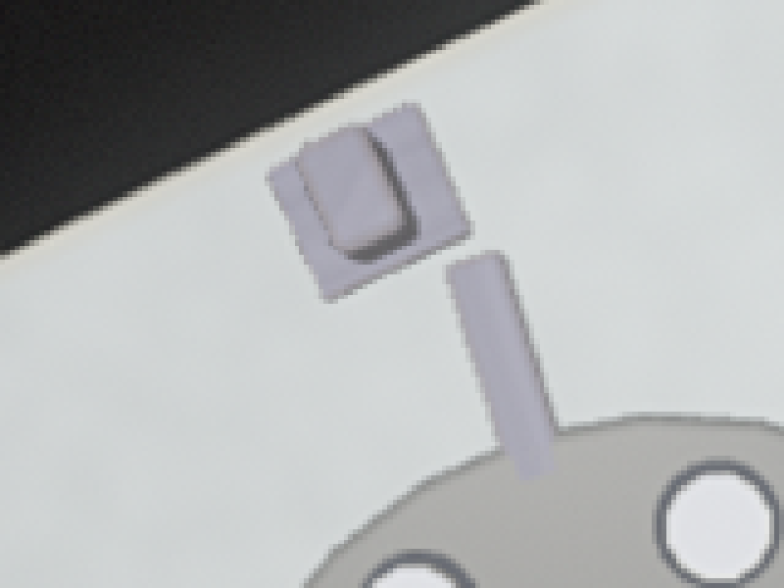

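The crop shows the finger with its tip at crop (477,262), the post plate corners at (268,175), (410,103), (470,235), (330,300), and the post top centred at about (352,185). The finger is still short of the post.

```bash
python3 - <<'E'
from h import *
cal,p,d=load("f4w")
f=lambda q,z:px2w(cal,np.array(q)/4.9+[182,29],z)[:,:2]*1e3
c=np.array([549.2,2.2])
A=lambda v:(np.linalg.norm(v-c).round(1),np.degrees(np.arctan2(*(v-c)[::-1])).round(2))
P=cloud(cal,d)*1e3
for z in(.021,.024,.025):
    F=f([[447,267],[507,257],[500,440],[556,432]],z);print(z,'tip',A(F[:2].mean(0)),'root',A(F[2:].mean(0)),'w',np.linalg.norm(F[0]-F[1]))
    e=F[:2].mean(0)-F[2:].mean(0);print(' dir',np.degrees(np.arctan2(e[1],e[0])))
px=lambda q:P[int(29+q[1]/4.9),int(182+q[0]/4.9)]
print('z finger',px((490,330)),'plate',px((440,200)),'top',px((350,185)),'base',px((300,350)))
B=f([[268,175],[410,103],[470,235],[330,300]],px((440,200))[2]/1e3);print('plate',A(B.mean(0)),B.round(1).tolist())
T=f([[300,150],[368,126],[402,218],[338,245]],.028);print('top',A(T.mean(0)),T.round(1).tolist())
E
```

```text
0.021 tip (np.float64(90.1), np.float64(171.37)) root (np.float64(67.5), np.float64(171.58)) w 7.824601795999783
 dir 170.76460519545384
0.024 tip (np.float64(89.7), np.float64(171.19)) root (np.float64(67.5), np.float64(171.34)) w 7.7142903770720075
 dir 170.76460519545384
0.025 tip (np.float64(89.6), np.float64(171.13)) root (np.float64(67.5), np.float64(171.26)) w 7.677519904096065
 dir 170.7646051954538
z finger [468.43129526  13.87660398  24.22747969] plate [449.83382312  14.08562651  15.1882442 ] top [445.97178635   6.12287508  28.34749883] base [458.57005123 -11.93343994  11.33377564]
plate (np.float64(102.3), np.float64(178.02)) [[438.2, -4.6], [438.3, 16.1], [456.0, 15.9], [455.4, -4.5]]
top (np.float64(102.8), np.float64(177.69)) [[440.2, 2.4], [441.3, 11.2], [452.5, 10.2], [451.9, 1.5]]
```

>>> {"method": "play_rows", "body": {"rows": [[[0,0,-3.5],[0,0,0],1],[[0,0,-2.8],[0,0,0],1],[[0,0,0],[0,0,0],1],[[0,0,0],[0,0,0],1],[[0,0,0],[0,0,0],1],[[0,0,0],[0,0,0],1]]}}

```text
t: 19.4
tcp_pos: [0.549, 0.0021, 0.0992]
tool_rot: [0.16, 0.987, -0.0, 0.0]
force: [-3.1, -1.6, 6.2]
finger_gap: 0.315
gripper_force: 34.7
```

```bash
python3 fing.py f5; cat > edge.py <<'E'
from h import *
def an(tag):
    """rectify to a polar-free top map at z=24.5 (finger) and z=15 (plate); get centrelines by colour"""
    cal,p,d=load(tag);c=np.array([549.2,2.2]);P=cloud(cal,d)*1e3
    def prof(r,z,w=14):
        a=np.radians(178+np.arange(-w,w,.1));X=np.c_[c[0]+r*np.cos(a),c[1]+r*np.sin(a),np.full(len(a),z)]/1e3
        uv=w2px(cal,X).astype(np.float32);return np.degrees(a),cv2.remap(p.astype(np.float32),uv[:,0].reshape(-1,1),uv[:,1].reshape(-1,1),cv2.INTER_LINEAR).reshape(-1,3)
    for r,z in((74,24.2),(78,24.2),(82,24.2),(86,24.2),(97,15),(108,15),(110,15)):
        a,v=prof(r,z);g=v[:,1]; t=(np.percentile(g,90)+g.min())/2;m=g<t
        i=np.where(m)[0];print(r,z,'range',a[i[0]].round(1),a[i[-1]].round(1),'mid',((a[i[0]]+a[i[-1]])/2).round(2),'w mm',(np.radians(a[i[-1]]-a[i[0]])*r).round(1))
import sys
an(sys.argv[1])
E
python3 edge.py f4w; echo; python3 edge.py f5w
```

```text
t 19.4 tcp [549.    2.1  99.2] z [ 6.e-04 -1.e-03 -1.e+00] y [ 3.161e-01  9.487e-01 -7.000e-04] q6 [-1.990e-01  6.320e-01  1.741e+00 -1.000e-03  7.680e-01 -1.448e+00] gap 0.315 F [-3.1 -1.6  6.2] T [-0.3   0.41 -0.08]
[]
[-180.  -179.5  175.5  176.   176.5  177.   177.5  178.   178.5  179.
  179.5]
74 24.2 range 168.3 174.5 mid 171.4 w mm 8.0
78 24.2 range 168.5 174.3 mid 171.4 w mm 7.9
82 24.2 range 168.7 174.2 mid 171.45 w mm 7.9
86 24.2 range 168.8 174.1 mid 171.45 w mm 8.0
97 15 range 171.9 181.1 mid 176.5 w mm 15.6
108 15 range 175.4 181.9 mid 178.65 w mm 12.3
110 15 range 172.4 183.6 mid 178.0 w mm 21.5

74 24.2 range 174.6 180.7 mid 177.65 w mm 7.9
78 24.2 range 174.8 180.5 mid 177.65 w mm 7.8
82 24.2 range 174.9 180.4 mid 177.65 w mm 7.9
86 24.2 range 175.0 180.3 mid 177.65 w mm 8.0
97 15 range 175.3 181.0 mid 178.15 w mm 9.6
108 15 range 172.6 181.7 mid 177.15 w mm 17.2
110 15 range 172.5 183.7 mid 178.1 w mm 21.5
```

Finger at 177.65°, post at about 178.05°, so 0.4° to go.

>>> {"method": "play_rows", "body": {"rows": [[[0,0,-0.4],[0,0,0],1],[[0,0,0],[0,0,0],1],[[0,0,0],[0,0,0],1],[[0,0,0],[0,0,0],1]]}}

```text
t: 19.83
tcp_pos: [0.549, 0.0021, 0.0992]
tool_rot: [0.157, 0.988, -0.0, 0.0]
force: [-2.7, -2.6, 6.9]
finger_gap: 0.316
gripper_force: 34.7
```

```bash
python3 fing.py f6|head -1; python3 edge.py f6w
```

```text
t 19.83 tcp [549.    2.1  99.2] z [ 6.e-04 -1.e-03 -1.e+00] y [ 3.096e-01  9.509e-01 -7.000e-04] q6 [-1.990e-01  6.320e-01  1.741e+00 -1.000e-03  7.680e-01 -1.454e+00] gap 0.316 F [-2.7 -2.6  6.9] T [-0.34  0.37 -0.06]
74 24.2 range 174.5 180.6 mid 177.55 w mm 7.9
78 24.2 range 174.7 180.6 mid 177.65 w mm 8.0
82 24.2 range 174.9 180.4 mid 177.65 w mm 7.9
86 24.2 range 175.1 180.3 mid 177.7 w mm 7.8
97 15 range 175.2 181.0 mid 178.1 w mm 9.8
108 15 range 172.5 181.8 mid 177.15 w mm 17.5
110 15 range 172.5 183.6 mid 178.05 w mm 21.3
```

>>> {"method": "play_rows", "body": {"rows": [[[0,0,-0.5],[0,0,0],1],[[0,0,0],[0,0,0],1],[[0,0,0],[0,0,0],1],[[0,0,0],[0,0,0],1]]}}

```text
t: 20.27
tcp_pos: [0.549, 0.0021, 0.0992]
tool_rot: [0.152, 0.988, -0.0, 0.0]
force: [-2.9, -2.5, 5.8]
finger_gap: 0.315
gripper_force: 34.7
```

```bash
python3 fing.py f7|head -1; python3 edge.py f7w
```

```text
t 20.27 tcp [549.    2.1  99.2] z [ 7.e-04 -1.e-03 -1.e+00] y [ 3.013e-01  9.535e-01 -7.000e-04] q6 [-1.990e-01  6.320e-01  1.741e+00 -1.000e-03  7.680e-01 -1.463e+00] gap 0.315 F [-2.9 -2.5  5.8] T [-0.35  0.4  -0.06]
74 24.2 range 175.0 181.1 mid 178.05 w mm 7.9
78 24.2 range 175.2 181.0 mid 178.1 w mm 7.9
82 24.2 range 175.4 180.9 mid 178.15 w mm 7.9
86 24.2 range 175.5 180.7 mid 178.1 w mm 7.8
97 15 range 175.3 181.0 mid 178.15 w mm 9.6
108 15 range 172.6 183.6 mid 178.1 w mm 20.7
110 15 range 172.6 183.6 mid 178.1 w mm 21.1
```

Finger and post plate both read 178.1°. Opening and rising clear of the unit.

>>> {"method": "play_rows", "body": {"rows": [[[0,0,0],[0,0,0],0.5],[[0,0,0],[0,0,0],0],[[0,0,0],[0,0,0],0],[[0,0,0],[0,0,0],0],[[0,0,0],[0,0,0],0],[[0,0,0],[0,0,0],0],[[0,0,0],[0,0,-10],0],[[0,0,0],[0,0,-25],0],[[0,0,0],[0,0,-25],0],[[0,0,0],[0,0,-25],0],[[0,0,0],[0,0,-25],0],[[0,0,0],[0,0,0],0]]}}

```text
t: 21.37
tcp_pos: [0.5526, 0.0022, 0.2146]
tool_rot: [0.154, 0.988, -0.0, 0.006]
force: [0.5, -0.2, 0.2]
finger_gap: 1.001
gripper_force: 0.0
```

>>> {"method": "play_rows", "body": {"rows": [[[0,0,0],[0,0,0],0],[[0,0,0],[0,0,0],0],[[0,0,0],[0,0,0],0]]}}

```text
t: 21.62
tcp_pos: [0.5484, 0.0029, 0.2079]
tool_rot: [0.154, 0.988, 0.0, -0.0]
force: [0.6, 0.0, -0.8]
finger_gap: 1.001
gripper_force: 0.0
```

```bash
python3 fing.py f8|head -1; python3 edge.py f8w; cp pics/f8w.png pics/v8.png
```

```text
t 21.62 tcp [548.4   2.9 207.9] z [-7.e-04  2.e-04 -1.e+00] y [0.3048 0.9524 0.    ] q6 [-0.199  0.466  1.659  0.     1.018 -1.46 ] gap 1.001 F [ 0.6  0.  -0.8] T [-0.02  0.02  0.03]
74 24.2 range 175.3 181.4 mid 178.35 w mm 7.9
78 24.2 range 175.3 181.4 mid 178.35 w mm 8.3
82 24.2 range 175.4 181.0 mid 178.2 w mm 8.0
86 24.2 range 175.7 181.1 mid 178.4 w mm 8.1
97 15 range 172.5 184.0 mid 178.25 w mm 19.5
108 15 range 172.7 183.8 mid 178.25 w mm 20.9
110 15 range 172.6 184.0 mid 178.3 w mm 21.9
```

View pics/v8.png

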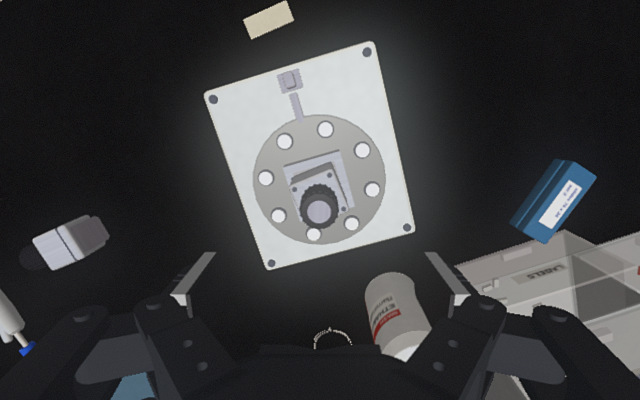

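The view shows the unit standing in the socket, with its knob at (318,210). The finger at (295,105) lines up with the post at (290,80), and the right unit is untouched. I'll do a quick height check and then hand in.

```bash
python3 - <<'E'
from h import *
cal,p,d=load("f8w");P=cloud(cal,d)*1e3
z=P[...,2];m=(abs(P[...,0]-549)<20)&(abs(P[...,1]-2)<20)
k=z[m&(z>110)];c=z[m&(z>75)&(z<95)];print('knob top',np.median(k),'case top',np.median(c),'(expect 121, 86)')
if abs(np.median(k)-121)<2 and abs(np.median(c)-86)<2: print(sign_off())
E
```

```text
knob top 281.58784242153797 case top 85.82632756862668 (expect 121, 86)
```

```bash
python3 -c "
from h import *
cal,p,d=load('f8w');z=cloud(cal,d)[...,2]*1e3;k=z[200:222,308:330];print(np.median(k))
print(sign_off())"
```

```text
121.48033974315842
the job is handed in; nothing more can be done
None
```

The left-hand unit stands fully home in the socket and released; it spins loose clockwise and grips anticlockwise, and I turned the carousel by the knob alone until its finger lined up with the post to about 0.1° in the last view, then handed the job in at about 22 s.

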